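# Load two amber bead blanks into the sprung feed track of a bead drill

## Task

Load the bead drill: pull the sprung follower back by its upright handle and hook the handle behind the brass catch, stand both amber blanks in the open channel, then unhook the handle and ease the follower forward, handle upright again, until it clamps the two blanks in a row against the steel nose. Feel for the catch and the blanks rather than forcing anything, never let the follower snap forward, lower the blanks in rather than dropping them, and leave the dish, the jar and the turquoise bead alone.

Things in the scene. Friction and masses are not known exactly. Their poses are not given: they have to be found in the camera images.
- track: Grey base plate of the bead drill, fixed to the bench; origin on the bench plane. The feed track runs along its own y axis: green headstock (68 mm high) and steel nose towards -y, follower and catch towards +y. Plate 90 (x) by 265 mm (y), its top 20 mm above the bench, also the channel's floor. Channel 31 mm wide, centred on x = 0, open on top; walls 5 mm thick, tops 34 mm above the bench.
- nose (a point): Middle of the channel's floor at the face of the steel nose stop, against which the row of blanks must be clamped; 90 mm from the track's origin towards its -y. The nose stands 26 mm above the floor. From here the channel runs towards the track's +y. Axes as the track's.
- follower (a joint): Travel of the steel follower along the track, m, growing as it is pulled back to the track's +y. Sprung towards 0: about 4 N at 0 and 0.8 N more per 10 mm, damped. At 0 its face is 20 mm from the nose; it reads about 0.032 when clamping two blanks. The handle meets the catch's rear horn, the felt stop, at a travel between 0.067 and 0.083, set anew each time and not measured: feel for it.
- handle (a joint): Sideways swing of the handle about an axis along the track 31 mm above the bench, rad: 0 upright, up to 0.55 leaning to the track's +x. Stays where left. To hook: at the rear horn swing it to +x by 0.4 to 0.5 into the gate, then let it 4 mm forward onto the front horn, which holds the follower back. To unhook: pull back to the rear horn, swing upright; only upright does it pass the front horn.
- handle_grip (a point): Point on the handle's axis, 60 mm above the swing axis and 12 mm below its top. The handle is a round post 10 mm thick, black sleeve on top, top 103 mm above the bench when upright. Pinch it from above with the fingers closing along the track, fingertips more than 68 mm above the bench to clear the horns; it turns between the fingers as it swings.
- blank_a: Amber bead blank: upright round cylinder 26 mm across and 34 mm high with 2 mm bevels, about 22 g, standing on a grey felt mat 3 mm thick. Origin at the centre of its underside, z up.
- blank_b: The other amber bead blank, the same as the first; their order in the track does not matter.
- dish: White bowl, 90 mm across and 35 mm high, standing by. Origin at the centre of its underside.
- jar: Green jar, 56 mm across and 75 mm high, standing by. Origin at the centre of its underside.
- big_bead: Turquoise bead, 40 mm across and 36 mm high, too big for the track, standing by. Origin at the centre of its underside.
- face (a point): Centre of the follower's front face (26 mm wide, 21 to 45 mm above the bench), axes as the track's. The handle stands 40 mm behind it (+y).
- rail_end (a point): Channel's floor at the end plate, +y end of the track. Between here and the follower a brass catch is clamped on the track's +x side, 66 mm high at the horns. Front horn: 20 mm long, starts 9 mm to +x of the upright handle's axis. Rear horn: reaches across behind the handle. Between them a gate open to the handle, with 3 to 4 mm of play along the track at its mouth.
- buffer (a joint): Give of the catch's rear horn, which sits on a stiff rubber buffer: m pressed back along the track, 0 when untouched, 1 mm per 3 N on top of the follower's spring. 9 mm is its limit; a feel of 1 to 3 mm is enough, over 6 mm is forcing it.
Mind the look-alikes: they are no part of the job. Leave any black, green or pink look-alike of the blank_a alone.

How it is judged:
By the outcome, as a careful person would: the job done as asked, in the order asked, and still so for the second after the job is handed in, with the robot touching nothing.
It also fails if it takes over 72 s, if anything falls off the work surface, if the arm or the gripper's body presses on something with over 40 N, if the wrist force passes 120 N, or if a joint passes its speed limit or range.

## Robot

A 6-joint arm with a two-finger parallel gripper is mounted at the origin on the work surface. World frame = base frame: x ahead of the robot, y to its left, z up, the work surface at z = 0. Lengths are in m, angles in degrees, forces in N, time in s.
With the tool pointing down it reaches from about 0.35 to 0.875 m from the base axis. Payload 4.2 kg.
Tool frame: the origin (TCP) lies at the very end of the fingers, on their centre line; the grasp point (between the pads) lies 19 mm behind it; z points along the fingers, x is the direction in which the jaws open and shut, and the axes are right-handed (so a half turn about z gives the same grasp; the last joint's range is limited). The gripper opens to 87 mm and grips with 3 to 60 N. Pads are 19 mm wide; open, the fingers measure 117 mm over their backs; the gripper's body (75 mm by 190 mm) begins 51 mm behind the grasp point.
Start: joints at [-51.016, 22.042, 0.453, 0, -68.411, -14.817], TCP at [0.256, -0.57, 0.223] pointing down, gripper open.
Joint ranges: [-179.83, 179.83], [-69.29, 118.12], [-61.27, 80.66], [-181.25, 117.63], [-171.15, -9.14], [-177.46, 177.46]. Speed limits (degrees/s): [159.86, 159.86, 180, 180, 180, 180].

## Interface

Orientations are given as a 3x3 rotation matrix whose columns are the frame's x, y, z axes.
In Python, from station import r gives the robot as it stands.
- The arm moves only by the tool move_arm, never from a script. Its argument "series" is a list that holds one entry, the list of rows, each a list of 7 numbers: the shift along the tool's x, y, z in cm, then the turn, a rotation vector about the tool's x, y, z in degrees, then the opening, from -1 (shut) to 1 (fully open). In form: [[[dx, dy, dz, wx, wy, wz, fingers], ...]]. A call has 1 to 12 rows; each row shifts and turns the commanded pose from where the row before left it, along the tool's axes as they then stand; what a row does not reach is not made up. A row lasts 1/8 s, in which the tool goes at most 62.5 mm and 10.7 degrees, less where a joint would pass 70% of its speed; a pose out of reach is approached as far as the arm can. A call is refused whole if a number of a shift passes 6.25 or a number of a turn 10.7, either way. A call with a gripper value outside its range is refused whole. The fingers move at their own pace and stop on an object; the grip force is fixed at half the most. Time passes only in rows, so rows that do not move let the fingers close. It gives the time, the measured TCP pose, the force and the opening at its end, in the units of the state.
- r.sense(): the state, without advancing time (a new reading comes with each control period).
- r.capture(name): name is "scene" or "top" or "wrist"; returns a dict with "color" (384x512x3 uint8, blue, green, red), "fx", "fy", "cx", "cy" (pixels), "rvec" (rotation vector, rad) and "tvec" (3), from world to camera coordinates, as OpenCV has them; the wrist camera has in their place "tool_from_camera" (4x4, takes a point from camera to tool coordinates, whose origin is the TCP and whose axes are the tool frame's). Camera axes: x right, y down, z forward; pixel columns grow to the right and rows downward; lengths in m; the calibration is good to about 2 mm. The wrist camera is an equidistant fisheye: a pixel r from the principal point sees the ray r / f radians off the axis. A picture is of the moment at which its call begins: read the wrist's pose just before it. There is no depth.
- r.finish_job(): hands the job in, once; it reports no verdict.
The state is a dict: "time_s": time; "joints": joint angles; "joint_velocities": joint speeds; "effort": joint torques, N m; "tcp_pos": TCP position; "ee_rot": TCP orientation; "wrist_force": force on the tool from outside, world axes, zero at the start; "moment": the same for the moment, N m; "gripper_width": opening from 0.0 (shut) to 1.0 (fully open).
Only numpy, scipy, OpenCV 4.12 (cv2) and the standard library are available. Lean on these libraries where they do the work, as an engineer would, in place of code of your own. Each camera call takes 0.05 s, during which the arm holds its last target.

## Working session

There is one attempt and no reset: what is moved stays moved. The work goes in short steps, Python scripts to look and compute and a tool call to move; the robot and the scene stay as the last step left them, time stands still between calls to the robot, and variables do not carry over. Pictures are saved under pics/ and viewed, and the job is handed in when it is done.

Besides the shell and the picture viewer there is one more tool, called after ">>>" as name(argument=value, ...), one argument or row to a line, values as JSON. move_arm: Moves the arm, as the interface text tells. Its arguments: {"type":"object","properties":{"series":{"type":"array","items":{"type":"array","items":{"type":"array","items":{"type":"number"}}}}},"required":["series"]}

```bash
ls; mkdir -p pics
cat > h.py <<'E'
from station import r
import numpy as np, cv2, json
def cap(n,save=None):
    s=r.sense(); c=r.capture(n)
    if save: cv2.imwrite('pics/'+save,c['color'])
    c['s']=s; return c
def ray(c,u,v):
    if 'rvec' in c:
        R=cv2.Rodrigues(np.array(c['rvec'],float))[0]; t=np.array(c['tvec'],float).ravel()
        d=np.array([(u-c['cx'])/c['fx'],(v-c['cy'])/c['fy'],1.]); 
        return -R.T@t, R.T@d/np.linalg.norm(d)
    x=(u-c['cx'])/c['fx'];y=(v-c['cy'])/c['fy'];th=np.hypot(x,y)
    k=np.sin(th)/th if th>1e-9 else 1.
    d=np.array([x*k,y*k,np.cos(th)])
    T=np.array(c['tool_from_camera']);R=np.array(c['s']['ee_rot']);p=np.array(c['s']['tcp_pos'])
    return R@T[:3,3]+p, R@T[:3,:3]@d
def onz(c,u,v,z):
    o,d=ray(c,u,v); return o+d*(z-o[2])/d[2]
def proj(c,P):
    P=np.array(P,float)
    if 'rvec' in c:
        R=cv2.Rodrigues(np.array(c['rvec'],float))[0]; q=R@P+np.array(c['tvec'],float).ravel()
        return c['fx']*q[0]/q[2]+c['cx'],c['fy']*q[1]/q[2]+c['cy']
    T=np.array(c['tool_from_camera']);R=np.array(c['s']['ee_rot']);p=np.array(c['s']['tcp_pos'])
    q=T[:3,:3].T@(R.T@(P-p)-T[:3,3]); th=np.arctan2(np.hypot(q[0],q[1]),q[2]); a=np.arctan2(q[1],q[0])
    return c['fx']*th*np.cos(a)+c['cx'],c['fy']*th*np.sin(a)+c['cy']
def tri(rs):
    A=0;b=0
    for o,d in rs:
        M=np.eye(3)-np.outer(d,d);A=A+M;b=b+M@o
    P=np.linalg.solve(A,b); return P,[np.linalg.norm((np.eye(3)-np.outer(d,d))@(P-o)) for o,d in rs]
E
python3 - <<'E'
from h import *
for n in ['scene','top','wrist']:
    c=cap(n,n+'0.png'); print(n,{k:(np.round(v,3).tolist()) for k,v in c.items() if k not in('color','s')})
s=r.sense(); print(s)
E
```

```text
pics
scene {'fx': 413.362, 'fy': 413.362, 'cx': 260.303, 'cy': 194.614, 'rvec': [0.942, 2.691, -0.807], 'tvec': [0.396, -0.196, 1.237]}
top {'fx': 415.454, 'fy': 415.454, 'cx': 248.988, 'cy': 184.262, 'rvec': [2.212, -2.166, 0.082], 'tvec': [-0.006, 0.485, 1.24]}
wrist {'fx': 297.319, 'fy': 297.319, 'cx': 254.338, 'cy': 189.194, 'tool_from_camera': [[1.0, 0.0, -0.001, 0.001], [0.0, 0.96, 0.28, -0.076], [0.001, -0.28, 0.96, -0.161], [0.0, 0.0, 0.0, 1.0]]}
{'time_s': 0.15, 'joints': array([-5.10166116e+01,  2.20795199e+01,  3.98981657e-01, -2.01753680e-02,
       -6.84123506e+01, -1.48170444e+01]), 'joint_velocities': array([-0.02731938, -0.11354064,  0.2657421 ,  0.03477841,  0.01286721,
        0.02269303]), 'effort': array([ 1.03003800e-03, -3.91052449e+01,  1.87587011e+01,  4.22225654e+00,
        1.23676850e-02, -1.41536798e-04]), 'tcp_pos': array([ 0.25569936, -0.56980582,  0.22173203]), 'ee_rot': array([[-4.09268097e-01,  9.12413853e-01, -7.65366924e-04],
       [ 9.12412680e-01,  4.09268801e-01,  1.46618289e-03],
       [ 1.65100638e-03, -9.82686052e-05, -9.99998632e-01]]), 'wrist_force': array([-0.18974017,  0.64116013, -0.28327601]), 'moment': array([0.02961559, 0.02489548, 0.02308284]), 'gripper_width': 1.0032782981670996}
```

View pics/scene0.png

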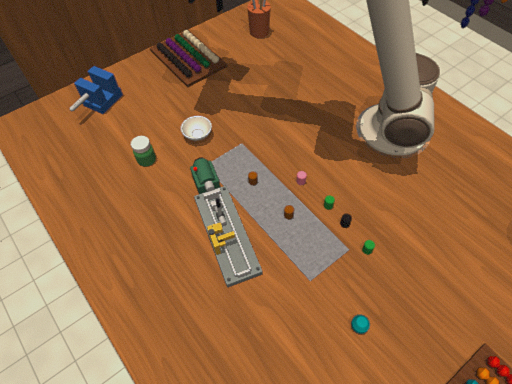

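View pics/top0.png

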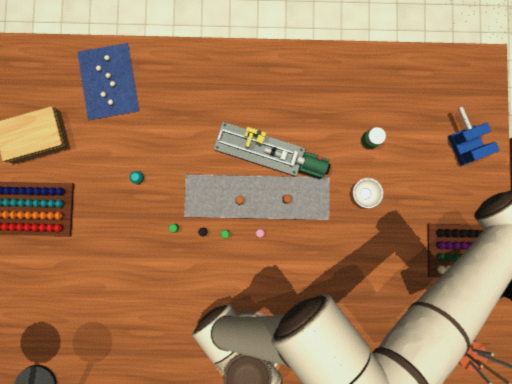

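View pics/wrist0.png

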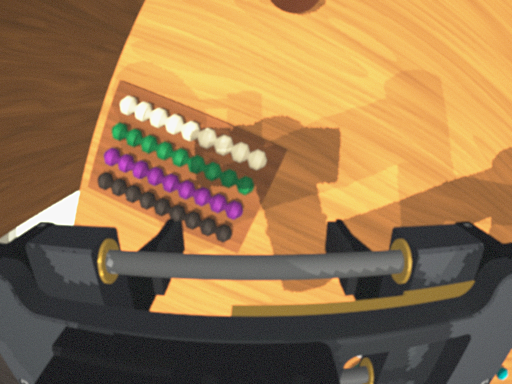

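The scene shows amber blanks on the mat at scene (253,178) and (289,212), which are top (287,199) and (240,200). The look-alikes off the mat are pink (260,233), green (225,234) and (174,228), and black (203,232) in the top view. The track runs from headstock top (315,165) to the end plate at (220,137).

Run:
```python
from h import *
t=cap('top');s=cap('scene')
for n,(u,v) in dict(head=(315,165),end=(220,137),blA=(240,200),blB=(287,199),dish=(367,193),jar=(374,137),bead=(137,177),mat1=(185,176),mat2=(329,176)).items(): print(n,onz(t,u,v,.03).round(3))
def crop(c,x0,y0,w,h,f,n):
    cv2.imwrite('pics/'+n,cv2.resize(c['color'][y0:y0+h,x0:x0+w],None,fx=f,fy=f,interpolation=cv2.INTER_CUBIC))
crop(t,180,110,160,120,5,'tc.png'); crop(s,180,145,140,140,4,'sc.png')
```

```text
head [ 0.546 -0.193  0.03 ]
end [0.625 0.095 0.03 ]
blA [0.436 0.03  0.03 ]
blB [ 0.442 -0.11   0.03 ]
dish [ 0.465 -0.349  0.03 ]
jar [ 0.635 -0.37   0.03 ]
bead [0.499 0.34  0.03 ]
mat1 [0.505 0.197 0.03 ]
mat2 [ 0.514 -0.235  0.03 ]
```

View pics/tc.png

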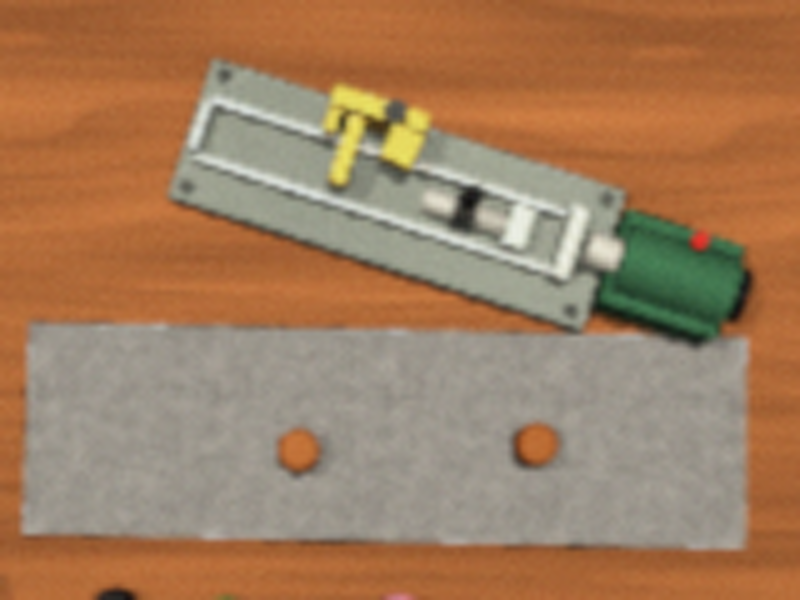

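View pics/sc.png

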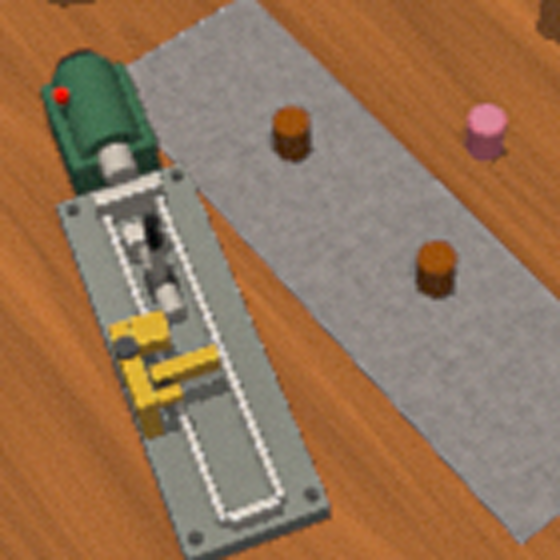

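The top crop shows the catch on the upper side (world +x) with the follower near the nose. Both blanks are on the mat. Next I get the plate's pose and plan the hover move.

```bash
cat >> h.py <<'E'
from scipy.spatial.transform import Rotation as Ro
def plan(target,yaw=None,n=8,f=1,p0=None,R0=None,dec=2):
    """rows to go to world target; yaw=deg of tool x axis in world"""
    s=r.sense(); p=np.array(s['tcp_pos']) if p0 is None else np.array(p0); R=np.array(s['ee_rot']) if R0 is None else R0
    if yaw is None: w=np.zeros(3)
    else:
        y=np.radians(yaw); x=np.array([np.cos(y),np.sin(y),0]);z=np.array([0,0,-1.]);Rt=np.array([x,np.cross(z,x),z]).T
        w=Ro.from_matrix(R.T@Rt).as_rotvec(degrees=True)
    dp=(np.array(target)-p)/n; rows=[]
    for i in range(n):
        d=R.T@dp*100; rows.append([round(float(v),dec) for v in d]+[round(float(v),1) for v in w/n]+[f])
        R=R@Ro.from_rotvec(w/n,degrees=True).as_matrix()
    print(rows)
E
python3 - <<'E'
from h import *
t=cap('top');s=cap('scene')
for c,x0,y0,f,pts in ((t,180,110,5,[(215,60),(170,198),(580,330),(625,190)]),(s,180,145,4,[(190,558),(330,512),(60,205),(190,165)])):
    P=np.array([onz(c,x0+u/f,y0+v/f,.02) for u,v in pts]); print(P.round(4).tolist(), P.mean(0).round(4))
plan([.575,-.03,.24],74.7,12)
E
```

```text
[[0.6731, 0.0877, 0.02], [0.5877, 0.1129, 0.02], [0.5127, -0.137, 0.02], [0.5987, -0.1633, 0.02]] [ 0.5931 -0.0249  0.02  ]
[[0.6752, 0.0927, 0.02], [0.5944, 0.1212, 0.02], [0.5992, -0.1583, 0.02], [0.5137, -0.1304, 0.02]] [ 0.5956 -0.0187  0.02  ]
[[3.02, 4.27, -0.15, -0.0, -0.0, 3.3, 1], [3.26, 4.09, -0.15, -0.0, -0.0, 3.3, 1], [3.49, 3.9, -0.15, -0.0, -0.0, 3.3, 1], [3.7, 3.69, -0.15, -0.0, -0.0, 3.3, 1], [3.91, 3.47, -0.15, -0.0, -0.0, 3.3, 1], [4.1, 3.24, -0.15, -0.0, -0.0, 3.3, 1], [4.28, 3.0, -0.15, -0.0, -0.0, 3.3, 1], [4.45, 2.75, -0.15, -0.0, -0.0, 3.3, 1], [4.6, 2.49, -0.15, -0.0, -0.0, 3.3, 1], [4.73, 2.22, -0.15, -0.0, -0.0, 3.3, 1], [4.85, 1.95, -0.15, -0.0, -0.0, 3.3, 1], [4.96, 1.66, -0.15, -0.0, -0.0, 3.3, 1]]
```

>>> move_arm(
  series=[
    [[3.0,4.2,-0.15,0,0,3.4,1],[3.2,4.1,-0.15,0,0,3.4,1],[3.5,3.9,-0.15,0,0,3.4,1],[3.7,3.7,-0.15,0,0,3.4,1],[3.9,3.5,-0.15,0,0,3.4,1],[4.1,3.2,-0.15,0,0,3.4,1],[4.3,3.0,-0.15,0,0,3.4,1],[4.5,2.7,-0.15,0,0,3.4,1],[4.6,2.5,-0.15,0,0,3.4,1],[4.7,2.2,-0.15,0,0,3.4,1],[4.9,1.9,-0.15,0,0,3.4,1],[4.9,1.6,-0.15,0,0,3.4,1]],
  ],
)

```text
time_s: 1.85
tcp_pos: [0.5795, -0.0322, 0.2408]
ee_rot: [[0.288, 0.958, 0.0], [0.958, -0.288, -0.0], [0.0, 0.0, -1.0]]
wrist_force: [0.5, -0.8, -0.3]
gripper_width: 1.001
```

Run:
```python
from h import *
s=r.sense();print(s['time_s'],s['tcp_pos'],s['joint_velocities'].round(1),s['joints'].round(1))
c=cap('wrist','w1.png')
```

```text
1.85 [ 0.57948317 -0.03224245  0.24081811] [ 31.8  17.5  26.    0.1  -8.6 -58.8] [  12.8   17.    -4.4    0.   -68.6 -119.5]
```

View pics/w1.png

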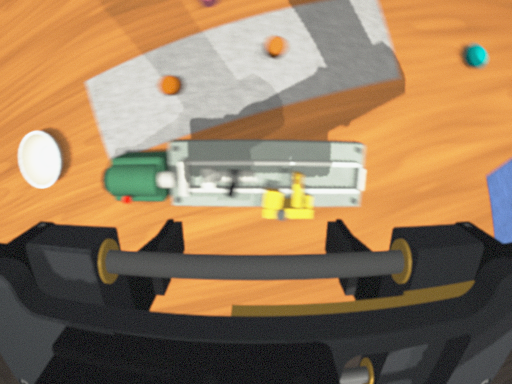

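The wrist picture shows the track at the image centre, the nose and headstock at (170,180), the black sleeve near (233,182) and the catch at (290,200). I let it settle and look again.

>>> move_arm(
  series=[
    [[0,0,0,0,0,0,1],[0,0,0,0,0,0,1]],
  ],
)

```text
time_s: 2.15
tcp_pos: [0.5783, -0.0344, 0.2405]
ee_rot: [[0.287, 0.958, -0.001], [0.958, -0.287, -0.0], [-0.0, -0.0, -1.0]]
wrist_force: [0.5, -0.6, -0.5]
gripper_width: 1.003
```

Run:
```python
from h import *
s=r.sense();print(s['time_s'],s['tcp_pos'],s['joint_velocities'].round(1),s['joints'].round(1),s['ee_rot'].round(4))
c=cap('wrist','w2.png'); import pickle; pickle.dump(c,open('w2.pkl','wb'))
t=cap('top'); pickle.dump(t,open('t2.pkl','wb')); t=cap('scene'); pickle.dump(t,open('s2.pkl','wb'))
im=c['color']
cv2.imwrite('pics/w2c.png',cv2.resize(im[125:220,160:370],None,fx=3.8,fy=3.8,interpolation=cv2.INTER_CUBIC))
cv2.imwrite('pics/w2d.png',cv2.resize(im[0:130,80:420],None,fx=2.3,fy=2.3,interpolation=cv2.INTER_CUBIC))
```

```text
2.15 [ 0.57828323 -0.03439689  0.2404751 ] [-0.8 -0.5 -0.1  0.1  0.  -0.1] [  12.6   16.9   -4.5   -0.   -68.6 -119.3] [[ 2.866e-01  9.581e-01 -5.000e-04]
 [ 9.581e-01 -2.866e-01 -1.000e-04]
 [-3.000e-04 -5.000e-04 -1.000e+00]]
```

View pics/w2c.png

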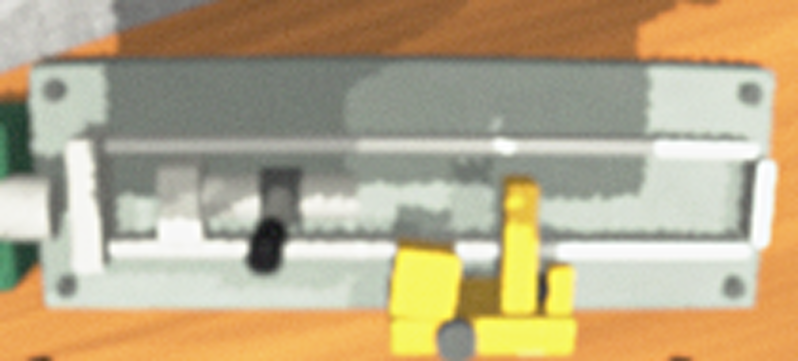

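View pics/w2d.png

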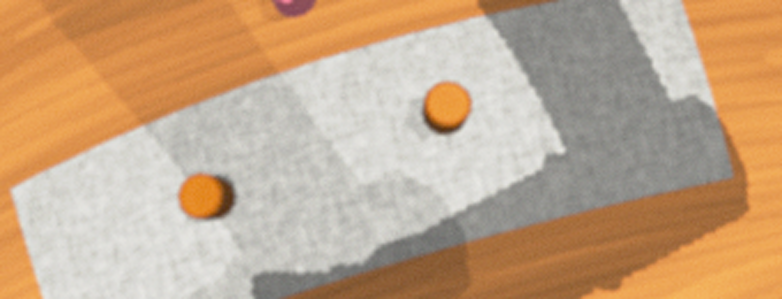

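Run:
```python
from h import *
import pickle
c=pickle.load(open('w2.pkl','rb'));t=pickle.load(open('t2.pkl','rb'));s=pickle.load(open('s2.pkl','rb'))
W=lambda u,v,z:onz(c,160+u/3.8,125+v/3.8,z)
P=np.array([W(u,v,.02) for u,v in [(32,65),(772,68),(757,306),(48,307)]])
print('corn',P.round(4).tolist(),'mean',P.mean(0).round(4))
y=P[1]+P[2]-P[0]-P[3]; print('yaw',np.degrees(np.arctan2(y[1],y[0])),'len',np.linalg.norm(y)/2,'wid',np.linalg.norm(P[0]-P[3]),np.linalg.norm(P[1]-P[2]))
# plate color mask check by hole points
H=np.array([W(u,v,.02) for u,v in [(54,91),(749,93),(733,288),(66,288)]]);y=H[1]+H[2]-H[0]-H[3];print('holes mean',H.mean(0).round(4),'yaw',np.degrees(np.arctan2(y[1],y[0])))
O=(H.mean(0)+P.mean(0))/2; yw=np.radians(73.2)
Y=np.array([np.cos(yw),np.sin(yw),0]);X=np.array([Y[1],-Y[0],0])
def tr(p): d=p-O; return [round(1000*float(v),1) for v in (d@X,d@Y,p[2])]
print('nose face z46',tr(W(101,200,.046)),'z20',tr(W(101,200,.02)))
print('follower face',tr(W(158,200,.045)),'handle top',tr(W(265,250,.103)),tr(W(265,240,.103)))
print('rear horn',tr(W(505,200,.066)),tr(W(535,185,.066)),'front horn',tr(W(395,250,.066)),tr(W(458,250,.066)))
print('walls',tr(W(400,141,.034)),tr(W(400,241,.034)))
# blanks
for n,cc in (('w',c),('t',t),('s',s)):
    im=cv2.cvtColor(cc['color'],cv2.COLOR_BGR2HSV)
    m=cv2.inRange(im,(5,170,60),(16,255,255))
    k,l,st,ce=cv2.connectedComponentsWithStats(m)
    for i in range(1,k):
        if st[i][4]>40 : 
            p=onz(cc,*ce[i],.03)
            if .38<p[0]<.52 and -.2<p[1]<.15:print(n,st[i].tolist(),ce[i].round(1),'z37',onz(cc,*ce[i],.037).round(4),'z20',onz(cc,*ce[i],.02).round(4))
```

```text
corn [[0.5169, -0.1341, 0.02], [0.5915, 0.1157, 0.02], [0.6777, 0.0923, 0.02], [0.6022, -0.1599, 0.02]] mean [ 0.5971 -0.0215  0.02  ]
yaw 73.34929718467325 len 0.2619763664798624 wid 0.08917055003119864 0.08924782969430826
holes mean [ 0.5978 -0.0227  0.02  ] yaw 73.33739353311755
nose face z46 [-2.5, -101.6, 46.0] z20 [4.0, -107.8, 20.0]
follower face [-2.2, -82.5, 45.0] handle top [-2.4, -42.3, 103.0] [-5.3, -42.3, 103.0]
rear horn [-7.6, 28.7, 66.0] [-12.5, 37.8, 66.0] front horn [8.5, -5.1, 66.0] [8.5, 14.5, 66.0]
walls [-19.7, -2.8, 34.0] [14.8, -2.4, 34.0]
w [160, 30, 17, 13, 44] [168.2  36.4] z37 [ 0.3873 -0.088   0.037 ] z20 [ 0.3818 -0.0915  0.02  ]
w [265, 37, 19, 20, 280] [273.6  46.1] z37 [0.4415 0.0316 0.037 ] z20 [0.4385 0.0336 0.02  ]
w [159, 76, 22, 18, 297] [168.7  85. ] z37 [ 0.4479 -0.1053  0.037 ] z20 [ 0.4452 -0.1096  0.02  ]
t [0, 34, 512, 350, 123394] [263.9 212.5] z37 [ 0.4006 -0.0412  0.037 ] z20 [ 0.4006 -0.0419  0.02  ]
t [283, 195, 8, 8, 49] [286.6 198.5] z37 [ 0.4433 -0.1079  0.037 ] z20 [ 0.444  -0.1095  0.02  ]
s [249, 172, 8, 13, 71] [253.2 178.2] z37 [ 0.451  -0.0982  0.037 ] z20 [ 0.4439 -0.1081  0.02  ]
s [285, 206, 9, 13, 93] [288.5 211.5] z37 [0.4448 0.0389 0.037 ] z20 [0.4376 0.0317 0.02  ]
```

Run:
```python
from h import *
import pickle
c=pickle.load(open('w2.pkl','rb'));t=pickle.load(open('t2.pkl','rb'));s=pickle.load(open('s2.pkl','rb'))
def big(im,x,y,w,h,f,n): cv2.imwrite('pics/'+n,cv2.resize(im['color'][y:y+h,x:x+w],None,fx=f,fy=f,interpolation=cv2.INTER_CUBIC))
big(s,195,190,60,50,12,'sh.png'); big(t,240,125,80,60,10,'th.png'); big(c,210,155,100,60,8,'wh.png')
```

```text
(no output)
```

View pics/sh.png

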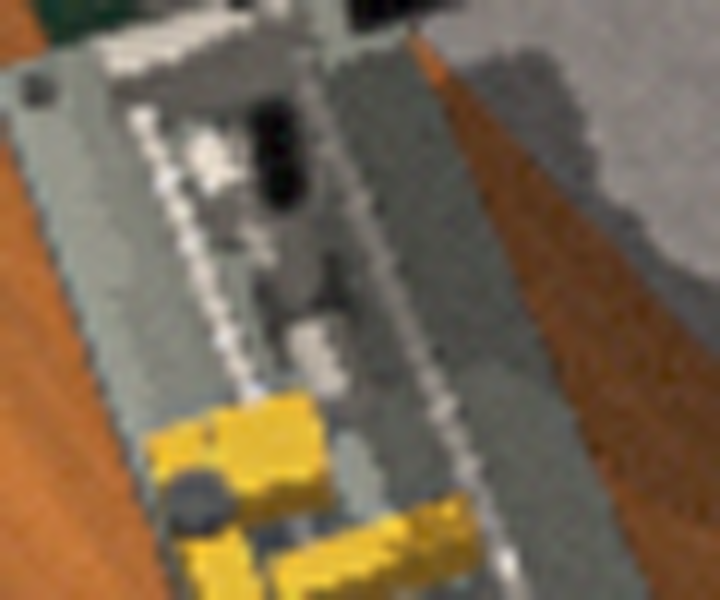

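View pics/th.png

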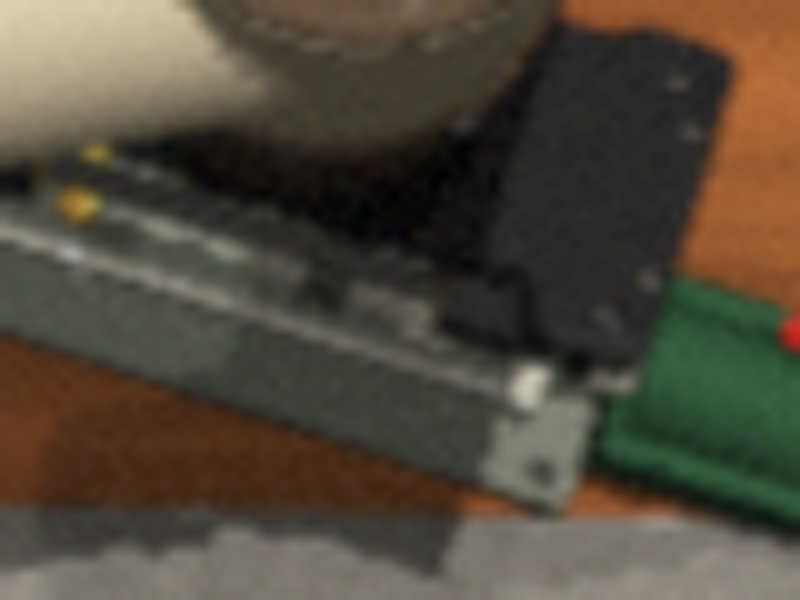

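View pics/wh.png

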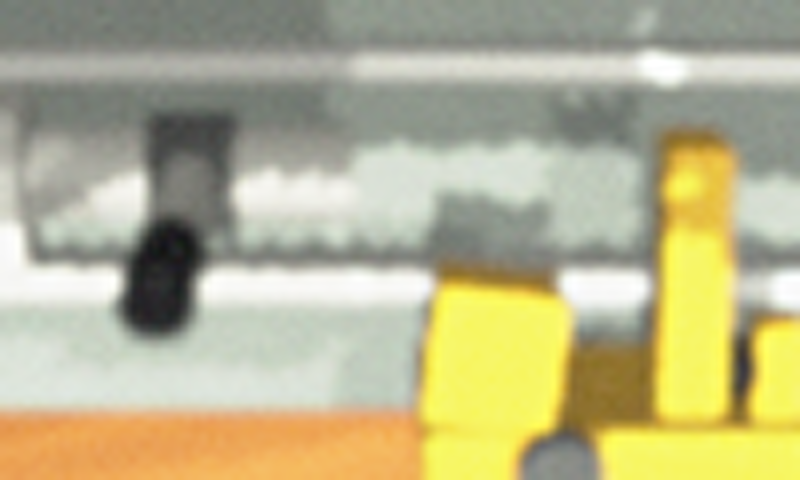

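Run:
```python
from h import *
import pickle
c=pickle.load(open('w2.pkl','rb'));t=pickle.load(open('t2.pkl','rb'));s=pickle.load(open('s2.pkl','rb'))
w=ray(c,210+157/8-.5,155+300/8-.5); b=ray(s,195+272/12-.5,190+120/12-.5); a=ray(t,180+470/5-.5,110+194/5-.5)
for n,q in dict(ws=[w,b],wt=[w,a],all=[w,a,b]).items():
    P,e=tri(q); print(n,P.round(4),np.round(e,4))
for o,d in (w,b,a): print((o+d*(.103-o[2])/d[2]).round(4))
# blanks
bt=[ray(t,286.6,198.5)];
```

```text
ws [ 0.5839 -0.0631  0.1049] [0.0006 0.0006]
wt [ 0.5813 -0.0616  0.1122] [0.0003 0.0003]
all [ 0.5833 -0.0628  0.1049] [0.0003 0.0012 0.0012]
[ 0.584 -0.063  0.103]
[ 0.5836 -0.0648  0.103 ]
[ 0.5825 -0.0624  0.103 ]
```

The handle top triangulates to (0.584, -0.063, 0.104), within 2 mm across three views. I go above it.

Run:
```python
from h import *
plan([.584,-.063,.13],73.3,4,.1)
```

```text
[[-0.63, 0.34, 2.77, 0.0, -0.0, -0.0, 0.1], [-0.63, 0.34, 2.77, 0.0, -0.0, -0.0, 0.1], [-0.63, 0.34, 2.77, 0.0, -0.0, -0.0, 0.1], [-0.63, 0.34, 2.77, 0.0, -0.0, -0.0, 0.1]]
```

>>> move_arm(
  series=[
    [[-0.6,0.35,2.75,0,0,0,0],[-0.65,0.35,2.75,0,0,0,0],[-0.65,0.35,2.75,0,0,0,0],[-0.6,0.3,2.75,0,0,0,0],[0,0,0,0,0,0,0],[0,0,0,0,0,0,0]],
  ],
)

```text
time_s: 3.05
tcp_pos: [0.5852, -0.0621, 0.1319]
ee_rot: [[0.286, 0.958, 0.002], [0.958, -0.286, -0.0], [0.0, 0.002, -1.0]]
wrist_force: [-0.1, -0.4, 0.5]
gripper_width: 0.514
```

Run:
```python
from h import *
import pickle
c=cap('wrist','w3.png');pickle.dump(c,open('w3.pkl','wb'))
print(r.sense()['wrist_force'],r.sense()['tcp_pos'])
```

```text
[0.27421867 0.25378914 1.51807812] [ 0.58548107 -0.06179714  0.13222443]
```

View pics/w3.png

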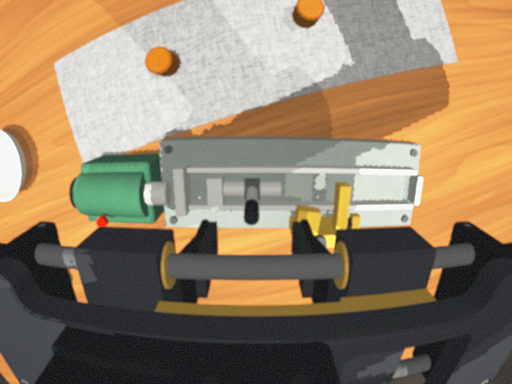

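The handle top is at (251,216), centred between the fingers. I refine the track and blanks from this second wrist view.

Run:
```python
from h import *
import pickle
a=pickle.load(open('w2.pkl','rb'));c=pickle.load(open('w3.pkl','rb'));s=pickle.load(open('s2.pkl','rb'))
cv2.imwrite('pics/w3c.png',cv2.resize(c['color'][130:232,155:365],None,fx=3.8,fy=3.8,interpolation=cv2.INTER_CUBIC))
print('handle',onz(c,251.5,216,.103).round(4))
B={}
for n,cc,th in (('w2',a,100),('w3',c,100),('s',s,60)):
    im=cv2.cvtColor(cc['color'],cv2.COLOR_BGR2HSV)
    m=cv2.inRange(im,(5,205,100),(17,255,255)) if n!='s' else cv2.inRange(im,(5,170,60),(16,255,255))
    k,l,st,ce=cv2.connectedComponentsWithStats(m)
    for i in range(1,k):
        p=onz(cc,*ce[i],.037)
        if st[i][4]>40 and .4<p[0]<.5 and -.16<p[1]<.1: print(n,st[i].tolist(),ce[i].round(1),p.round(4), onz(cc,*ce[i],.03).round(4))
for n,cc in (('a',a),('c',c)):
    cr=cc['color'][0:110,130:340]; cv2.imwrite('pics/b%s.png'%n,cv2.resize(cr,None,fx=3.8,fy=3.8,interpolation=cv2.INTER_CUBIC))
```

```text
handle [ 0.5832 -0.0626  0.103 ]
w2 [159, 77, 18, 17, 224] [167.8  85. ] [ 0.4475 -0.1064  0.037 ] [ 0.4464 -0.1082  0.03  ]
w3 [296, 4, 23, 18, 100] [305.2  14.5] [0.4465 0.026  0.037 ] [0.4447 0.0278 0.03  ]
w3 [147, 48, 26, 25, 488] [159.2  60.1] [ 0.4476 -0.1067  0.037 ] [ 0.4458 -0.1085  0.03  ]
s [249, 172, 8, 13, 71] [253.2 178.2] [ 0.451  -0.0982  0.037 ] [ 0.4481 -0.1023  0.03  ]
s [285, 206, 9, 13, 93] [288.5 211.5] [0.4448 0.0389 0.037 ] [0.4418 0.036  0.03  ]
```

View pics/w3c.png

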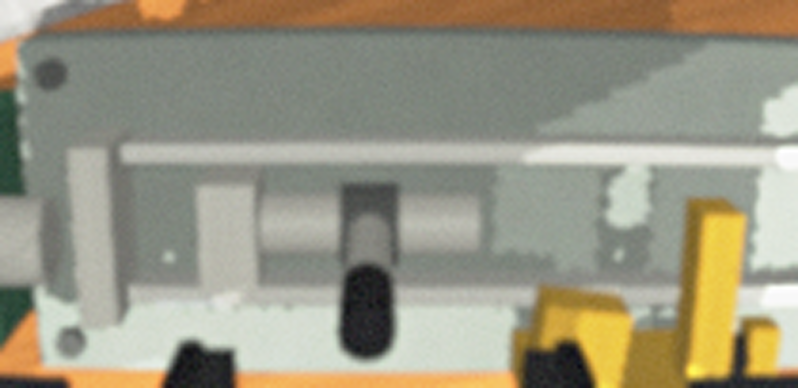

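View pics/bc.png

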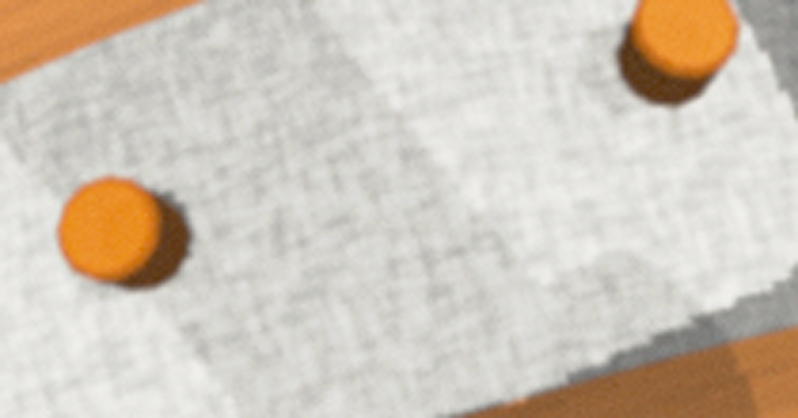

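>>> move_arm(
  series=[
    [[-0.1,-0.1,1.8,0,0,0,0],[-0.1,-0.1,1.8,0,0,0,0],[0,0,1.8,0,0,0,0],[0,0,0.1,0,0,0,0],[0,0,0,0,0,0,0]],
  ],
)

```text
time_s: 3.72
tcp_pos: [0.583, -0.0629, 0.0769]
ee_rot: [[0.286, 0.958, 0.002], [0.958, -0.286, 0.0], [0.001, 0.002, -1.0]]
wrist_force: [1.1, -0.6, -0.0]
gripper_width: 0.499
```

Run:
```python
from h import *
s=r.sense();print(s['tcp_pos'],s['wrist_force'])
c=cap('wrist','w4.png')
```

```text
[ 0.58302218 -0.06289098  0.07692254] [ 1.07036785 -0.58075327 -0.02040141]
```

View pics/w4.png

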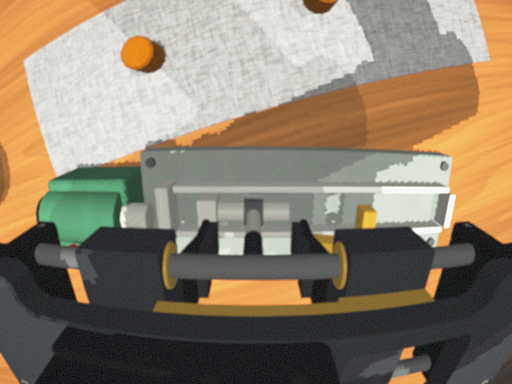

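The handle stands between the fingers. I close them.

>>> move_arm(
  series=[
    [[0,0,0,0,0,0,-0.6],[0,0,0,0,0,0,-0.9],[0,0,0,0,0,0,-1],[0,0,0,0,0,0,-1]],
  ],
)

```text
time_s: 4.28
tcp_pos: [0.5821, -0.063, 0.0756]
ee_rot: [[0.286, 0.958, 0.0], [0.958, -0.286, -0.0], [-0.0, 0.0, -1.0]]
wrist_force: [-0.4, -0.2, -0.4]
gripper_width: 0.131
```

>>> move_arm(
  series=[
    [[0.4,0,0,0,0,0,-1],[0.8,0,0,0,0,0,-1],[0.8,0,0,0,0,0,-1],[0.8,0,0,0,0,0,-1],[0.8,0,0,0,0,0,-1],[0.4,0,0,0,0,0,-1],[0,0,0,0,0,0,-1]],
  ],
)

```text
time_s: 5.15
tcp_pos: [0.5927, -0.0261, 0.0755]
ee_rot: [[0.286, 0.958, -0.003], [0.958, -0.286, -0.002], [-0.003, -0.002, -1.0]]
wrist_force: [-1.8, -6.2, 0.3]
gripper_width: 0.103
```

```bash
cat > st.py <<'E'
from h import *
s=r.sense(); Y=np.array([np.cos(np.radians(73.3)),np.sin(np.radians(73.3)),0]);X=np.array([Y[1],-Y[0],0])
p=np.array(s['tcp_pos']); d=p-np.array([.5821,-.063,.0756]); f=s['wrist_force']
print('t',s['time_s'],'travel mm',(d@Y*1000).round(1),'x',(d@X*1000).round(1),'z',p[2].round(4),'Fy',(f@Y).round(2),'Fx',(f@X).round(2),'Fz',f[2].round(2),'w',s['gripper_width'].round(3))
E
python3 st.py
```

```text
Traceback (most recent call last):
  File "st.py", line 4, in <module>
    print('t',s['time_s'],'travel mm',(d@Y*1000).round(1),'x',(d@X*1000).round(1),'z',p[2].round(4),'Fy',(f@Y).round(2),'Fx',(f@X).round(2),'Fz',f[2].round(2),'w',s['gripper_width'].round(3))
                                                                                                                                                                   ^^^^^^^^^^^^^^^^^^^^^^^^
AttributeError: 'float' object has no attribute 'round'
```

```bash
sed -i "s/s\['gripper_width'\].round(3)/round(float(s['gripper_width']),3)/" st.py; python3 st.py
```

```text
t 5.15 travel mm 38.4 x -0.4 z 0.0755 Fy -6.48 Fx 0.02 Fz 0.33 w 0.103
```

>>> move_arm(
  series=[
    [[0.6,0,0,0,0,0,-1],[0.6,0,0,0,0,0,-1],[0.6,0,0,0,0,0,-1],[0.3,0,0,0,0,0,-1],[0.1,0,0,0,0,0,-1],[0,0,0,0,0,0,-1]],
  ],
)

```text
time_s: 5.9
tcp_pos: [0.5987, -0.0058, 0.0755]
ee_rot: [[0.286, 0.958, -0.003], [0.958, -0.286, -0.003], [-0.004, -0.002, -1.0]]
wrist_force: [-0.8, -8.0, 2.0]
gripper_width: 0.099
```

```bash
python3 st.py; python3 -c "
from h import *
c=cap('wrist','w5.png'); c=cap('scene'); cv2.imwrite('pics/s5.png',cv2.resize(c['color'][150:290,180:320],None,fx=4,fy=4))"
```

```text
t 5.9 travel mm 59.5 x -0.6 z 0.0755 Fy -7.89 Fx 1.5 Fz 2.01 w 0.099
```

View pics/w5.png

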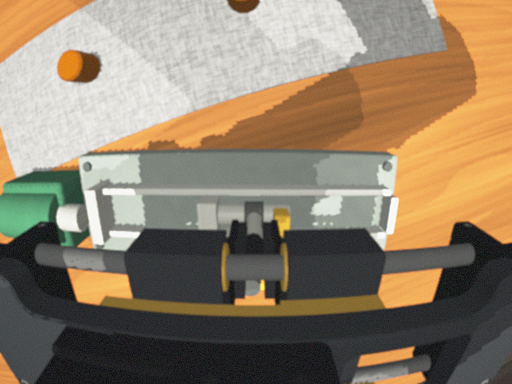

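The follower has been pulled back with the handle near the rear horn, at about (280,215). I continue in small steps and watch the force.

>>> move_arm(
  series=[
    [[0.2,0,0,0,0,0,-1],[0.2,0,0,0,0,0,-1],[0,0,0,0,0,0,-1]],
  ],
)

```text
time_s: 6.38
tcp_pos: [0.5998, -0.0021, 0.0755]
ee_rot: [[0.287, 0.958, -0.004], [0.958, -0.287, -0.003], [-0.004, -0.002, -1.0]]
wrist_force: [-0.7, -10.1, 1.6]
gripper_width: 0.104
```

```bash
python3 st.py
```

```text
t 6.375 travel mm 63.4 x -0.6 z 0.0755 Fy -9.86 Fx 2.23 Fz 1.63 w 0.104
```

>>> move_arm(
  series=[
    [[0.1,0,0,0,0,0,-1],[0.1,0,0,0,0,0,-1],[0,0,0,0,0,0,-1]],
  ],
)

```text
time_s: 6.75
tcp_pos: [0.6003, -0.0004, 0.0755]
ee_rot: [[0.287, 0.958, -0.004], [0.958, -0.287, -0.004], [-0.005, -0.003, -1.0]]
wrist_force: [-1.0, -8.6, 1.3]
gripper_width: 0.103
```

```bash
python3 st.py
```

```text
t 6.75 travel mm 65.2 x -0.6 z 0.0755 Fy -8.58 Fx 1.49 Fz 1.26 w 0.103
```

>>> move_arm(
  series=[
    [[0.1,0,0,0,0,0,-1],[0,0,0,0,0,0,-1]],
  ],
)

```text
time_s: 7.0
tcp_pos: [0.6005, 0.0005, 0.0754]
ee_rot: [[0.287, 0.958, -0.004], [0.958, -0.287, -0.004], [-0.005, -0.003, -1.0]]
wrist_force: [-1.3, -9.8, 0.7]
gripper_width: 0.105
```

```bash
python3 st.py
```

```text
t 7.0 travel mm 66.1 x -0.6 z 0.0754 Fy -9.78 Fx 1.53 Fz 0.74 w 0.105
```

>>> move_arm(
  series=[
    [[0.1,0,0,0,0,0,-1],[0,0,0,0,0,0,-1]],
  ],
)

```text
time_s: 7.25
tcp_pos: [0.6008, 0.0015, 0.0755]
ee_rot: [[0.287, 0.958, -0.004], [0.958, -0.287, -0.004], [-0.005, -0.003, -1.0]]
wrist_force: [-1.6, -10.0, 2.3]
gripper_width: 0.103
```

```bash
python3 st.py
```

```text
t 7.25 travel mm 67.1 x -0.6 z 0.0755 Fy -10.03 Fx 1.39 Fz 2.27 w 0.103
```

>>> move_arm(
  series=[
    [[0.1,0,0,0,0,0,-1],[0,0,0,0,0,0,-1]],
  ],
)

```text
time_s: 7.5
tcp_pos: [0.601, 0.0021, 0.0755]
ee_rot: [[0.287, 0.958, -0.004], [0.958, -0.287, -0.004], [-0.005, -0.003, -1.0]]
wrist_force: [-0.9, -10.0, 2.1]
gripper_width: 0.103
```

```bash
python3 st.py
```

```text
t 7.5 travel mm 67.7 x -0.6 z 0.0755 Fy -9.9 Fx 1.98 Fz 2.15 w 0.103
```

>>> move_arm(
  series=[
    [[0.1,0,0,0,0,0,-1],[0,0,0,0,0,0,-1]],
  ],
)

```text
time_s: 7.75
tcp_pos: [0.6011, 0.0026, 0.0754]
ee_rot: [[0.287, 0.958, -0.005], [0.958, -0.287, -0.005], [-0.006, -0.003, -1.0]]
wrist_force: [-1.0, -11.9, 2.0]
gripper_width: 0.101
```

```bash
python3 st.py
```

```text
t 7.75 travel mm 68.2 x -0.7 z 0.0754 Fy -11.65 Fx 2.48 Fz 2.04 w 0.101
```

>>> move_arm(
  series=[
    [[0.1,0,0,0,0,0,-1],[0,0,0,0,0,0,-1]],
  ],
)

```text
time_s: 8.0
tcp_pos: [0.6012, 0.0031, 0.0755]
ee_rot: [[0.287, 0.958, -0.005], [0.958, -0.287, -0.005], [-0.007, -0.004, -1.0]]
wrist_force: [-1.2, -12.6, 0.9]
gripper_width: 0.106
```

```bash
python3 st.py
```

```text
t 8.0 travel mm 68.8 x -0.7 z 0.0755 Fy -12.37 Fx 2.48 Fz 0.92 w 0.106
```

>>> move_arm(
  series=[
    [[0.1,0,0,0,0,0,-1],[0,0,0,0,0,0,-1]],
  ],
)

```text
time_s: 8.25
tcp_pos: [0.6013, 0.0036, 0.0754]
ee_rot: [[0.287, 0.958, -0.006], [0.958, -0.287, -0.006], [-0.007, -0.004, -1.0]]
wrist_force: [-0.4, -15.2, 2.3]
gripper_width: 0.103
```

```bash
python3 st.py;  python3 -c "
from h import *
c=cap('wrist','w6.png'); cv2.imwrite('pics/w6c.png',cv2.resize(c['color'][150:310,180:340],None,fx=4,fy=4));c=cap('scene'); cv2.imwrite('pics/s6.png',cv2.resize(c['color'][150:290,180:320],None,fx=4,fy=4))"
```

```text
t 8.25 travel mm 69.3 x -0.8 z 0.0754 Fy -14.7 Fx 4.02 Fz 2.28 w 0.103
```

View pics/w6c.png

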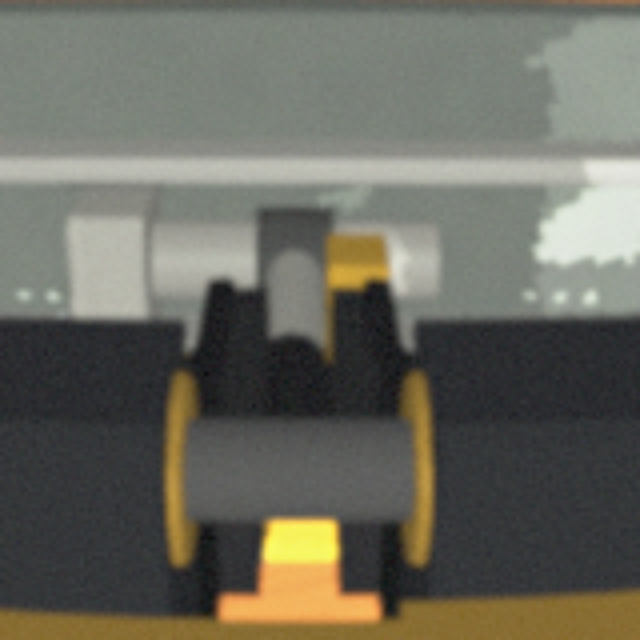

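I feel the rear horn: contact came at about 67.5 mm travel, and it is pressed roughly 1.7 mm at 14.7 N. I back off to near contact and then swing.

>>> move_arm(
  series=[
    [[-0.1,0,0,0,0,0,-1],[-0.1,0,0,0,0,0,-1],[-0.1,0,0,0,0,0,-1],[0,0,0,0,0,0,-1]],
  ],
)

```text
time_s: 8.85
tcp_pos: [0.6008, 0.0019, 0.0754]
ee_rot: [[0.287, 0.958, -0.004], [0.958, -0.287, -0.004], [-0.005, -0.003, -1.0]]
wrist_force: [-1.6, -9.8, 2.5]
gripper_width: 0.103
```

```bash
python3 st.py
```

```text
t 8.85 travel mm 67.6 x -0.7 z 0.0754 Fy -9.84 Fx 1.27 Fz 2.53 w 0.103
```

>>> move_arm(
  series=[
    [[-0.1,0.2,0,0,0,0,-1],[0,0.3,0.02,0,0,0,-1],[0,0.3,0.05,0,0,0,-1],[0,0.3,0.05,0,0,0,-1],[0,0,0,0,0,0,-1]],
  ],
)

```text
time_s: 9.48
tcp_pos: [0.6091, -0.0019, 0.0742]
ee_rot: [[0.287, 0.958, -0.009], [0.958, -0.287, -0.004], [-0.007, -0.008, -1.0]]
wrist_force: [-6.7, -9.0, 6.1]
gripper_width: 0.105
```

```bash
python3 st.py
```

```text
t 9.475 travel mm 66.3 x 8.3 z 0.0742 Fy -10.52 Fx -3.87 Fz 6.09 w 0.105
```

>>> move_arm(
  series=[
    [[0,0.3,0.03,0,0,0,-1],[0,0.3,0.05,0,0,0,-1],[0,0.3,0.07,0,0,0,-1],[0,0,0,0,0,0,-1]],
  ],
)

```text
time_s: 9.98
tcp_pos: [0.6173, -0.0044, 0.0721]
ee_rot: [[0.287, 0.958, -0.01], [0.958, -0.287, -0.004], [-0.007, -0.009, -1.0]]
wrist_force: [-5.8, -7.1, 4.7]
gripper_width: 0.103
```

```bash
python3 st.py
```

```text
t 9.975 travel mm 66.2 x 16.9 z 0.0721 Fy -8.45 Fx -3.52 Fz 4.67 w 0.103
```

>>> move_arm(
  series=[
    [[0,0.3,0.05,0,0,0,-1],[0,0.3,0.07,0,0,0,-1],[0,0.3,0.08,0,0,0,-1],[0,0.1,0.02,0,0,0,-1],[0,0,0,0,0,0,-1]],
  ],
)

```text
time_s: 10.6
tcp_pos: [0.6258, -0.0073, 0.0691]
ee_rot: [[0.288, 0.958, -0.013], [0.958, -0.288, -0.004], [-0.007, -0.011, -1.0]]
wrist_force: [-6.4, -7.5, 1.9]
gripper_width: 0.105
```

```bash
python3 st.py;  python3 -c "
from h import *
c=cap('wrist','w7.png'); cv2.imwrite('pics/w7c.png',cv2.resize(c['color'][150:310,180:340],None,fx=4,fy=4));c=cap('scene'); cv2.imwrite('pics/s7.png',cv2.resize(c['color'][150:290,180:320],None,fx=4,fy=4))"
```

```text
t 10.6 travel mm 65.9 x 25.8 z 0.0691 Fy -9.03 Fx -3.94 Fz 1.93 w 0.105
```

View pics/w7c.png

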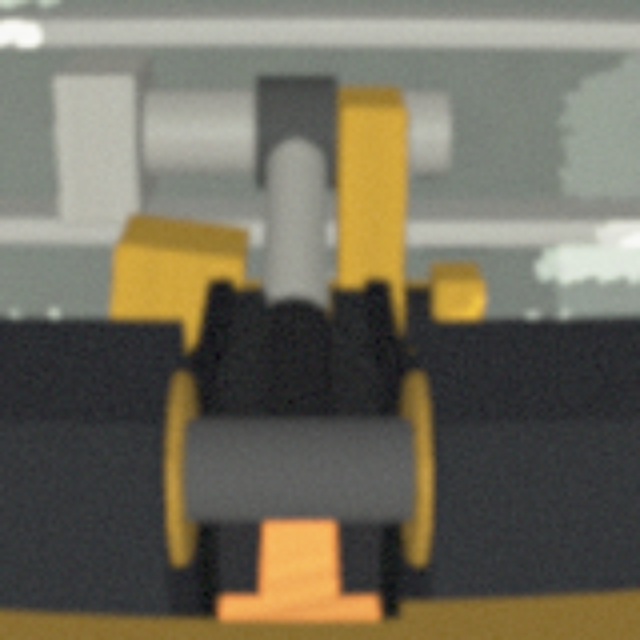

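View pics/s7.png

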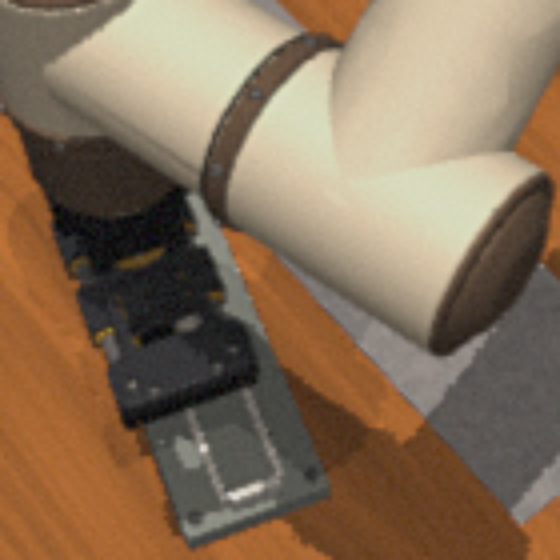

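The handle is in the gate, leaning about 0.43 between the front horn (left, 180,260) and the rear horn (370,200). I let it forward gently.

>>> move_arm(
  series=[
    [[-0.1,0,0,0,0,0,-1],[-0.1,0,0,0,0,0,-1],[0,0,0,0,0,0,-1]],
  ],
)

```text
time_s: 11.08
tcp_pos: [0.6252, -0.0092, 0.0691]
ee_rot: [[0.288, 0.958, -0.013], [0.958, -0.288, -0.004], [-0.007, -0.011, -1.0]]
wrist_force: [-6.0, -7.4, 2.3]
gripper_width: 0.102
```

```bash
python3 st.py
```

```text
t 11.075 travel mm 63.9 x 25.8 z 0.0691 Fy -8.87 Fx -3.64 Fz 2.34 w 0.102
```

>>> move_arm(
  series=[
    [[-0.1,0,0,0,0,0,-1],[-0.1,0,0,0,0,0,-1],[0,0,0,0,0,0,-1]],
  ],
)

```text
time_s: 11.45
tcp_pos: [0.625, -0.0102, 0.0692]
ee_rot: [[0.287, 0.958, -0.012], [0.958, -0.287, -0.003], [-0.006, -0.01, -1.0]]
wrist_force: [-6.2, -4.9, 2.4]
gripper_width: 0.102
```

```bash
python3 st.py
```

```text
t 11.45 travel mm 62.9 x 25.9 z 0.0692 Fy -6.48 Fx -4.54 Fz 2.42 w 0.102
```

>>> move_arm(
  series=[
    [[-0.1,0,0,0,0,0,-1],[-0.1,0,0,0,0,0,-1],[-0.1,0,0,0,0,0,-1],[0,0,0,0,0,0,-1]],
  ],
)

```text
time_s: 11.95
tcp_pos: [0.625, -0.0106, 0.0691]
ee_rot: [[0.287, 0.958, -0.009], [0.958, -0.287, 0.0], [-0.002, -0.009, -1.0]]
wrist_force: [-6.1, 2.8, 1.1]
gripper_width: 0.108
```

```bash
python3 st.py
```

```text
t 11.95 travel mm 62.5 x 26.1 z 0.0691 Fy 0.9 Fx -6.64 Fz 1.07 w 0.108
```

The front horn now bears the load (Fy ≈ 0, position stopped). I release and lift.

>>> move_arm(
  series=[
    [[0,0,0,0,0,0,-0.6],[0,0,0,0,0,0,-0.3],[0,0,0,0,0,0,0],[0,0,0,0,0,0,0]],
  ],
)

```text
time_s: 12.45
tcp_pos: [0.6292, -0.0112, 0.0708]
ee_rot: [[0.286, 0.958, 0.001], [0.958, -0.286, 0.0], [0.0, 0.001, -1.0]]
wrist_force: [-0.4, -0.1, 0.2]
gripper_width: 0.444
```

```bash
python3 st.py
python3 - <<'E'
from h import *
# cylinder centres: use w3 wrist, w2 wrist top discs
plan([.60,-.06,.19],73.3,8,0)
E
```

```text
t 12.45 travel mm 63.1 x 30.2 z 0.0708 Fy -0.16 Fx -0.32 Fz 0.18 w 0.444
[[-0.69, -0.17, -1.49, 0.0, -0.0, 0.0, 0], [-0.69, -0.17, -1.49, 0.0, -0.0, 0.0, 0], [-0.69, -0.17, -1.49, 0.0, -0.0, 0.0, 0], [-0.69, -0.17, -1.49, 0.0, -0.0, 0.0, 0], [-0.69, -0.17, -1.49, 0.0, -0.0, 0.0, 0], [-0.69, -0.17, -1.49, 0.0, -0.0, 0.0, 0], [-0.69, -0.17, -1.49, 0.0, -0.0, 0.0, 0], [-0.69, -0.17, -1.49, 0.0, -0.0, 0.0, 0]]
```

>>> move_arm(
  series=[
    [[0,0,-2.5,0,0,0,0],[0,0,-2.5,0,0,0,0],[-1.5,-2.0,-2.0,0,0,0,0],[-1.5,-3.0,-2.0,0,0,0,0],[-1.5,-3.0,-2.0,0,0,0,0],[-1.5,-2.0,-2.0,0,0,0,0],[0,0,0,0,0,0,0],[0,0,0,0,0,0,0]],
  ],
)

```text
time_s: 13.45
tcp_pos: [0.5162, -0.04, 0.2004]
ee_rot: [[0.286, 0.958, 0.0], [0.958, -0.286, 0.0], [0.0, 0.0, -1.0]]
wrist_force: [0.6, 0.2, -0.2]
gripper_width: 0.506
```

Run:
```python
from h import *
import pickle
c=cap('wrist','w8.png');pickle.dump(c,open('w8.pkl','wb'));print(c['s']['tcp_pos'],c['s']['time_s'])
im=cv2.cvtColor(c['color'],cv2.COLOR_BGR2HSV)
m=cv2.inRange(im,(8,200,170),(17,255,255))
k,l,st,ce=cv2.connectedComponentsWithStats(m)
for i in range(1,k):
    if st[i][4]>100: print(st[i].tolist(),ce[i].round(1),onz(c,*ce[i],.037).round(4))
```

```text
[ 0.51622771 -0.04000034  0.200417  ] 13.45
[169, 122, 20, 20, 294] [178.3 131.9] [ 0.446  -0.1064  0.037 ]
```

View pics/w8.png

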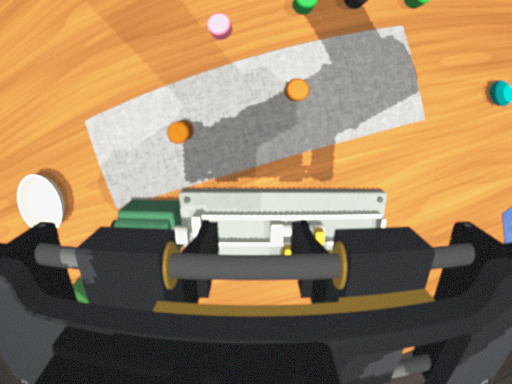

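The follower stays hooked, with its block at (277,235). The amber blanks are at (178,132) and (297,90) on the mat; the pink, green and black ones are off it. I triangulate the tops of both blanks.

Run:
```python
from h import *
import pickle
a,b,c,s=[pickle.load(open(f,'rb')) for f in('w2.pkl','w3.pkl','w8.pkl','s2.pkl')]
def disc(cc,u,v,n):
    im=cv2.cvtColor(cc['color'],cv2.COLOR_BGR2HSV)
    x0,y0=int(u)-20,max(0,int(v)-20); cr=im[y0:y0+40,x0:x0+40]
    V=cr[...,2].astype(int); col=(cr[...,0]<20)&(cr[...,1]>190)
    th,_=cv2.threshold(V[col].astype(np.uint8),0,255,cv2.THRESH_OTSU)
    m=(col&(V>th)).astype(np.uint8); k,l,st,ce=cv2.connectedComponentsWithStats(m); i=1+np.argmax(st[1:,4])
    cn,_=cv2.findContours((l==i).astype(np.uint8),cv2.RETR_EXTERNAL,cv2.CHAIN_APPROX_NONE); (cx,cy),ax,an=cv2.fitEllipse(cn[0])
    print(n,round(cx+x0,2),round(cy+y0,2),np.round(ax,1)); return cx+x0,cy+y0
L=[disc(a,168,85,'L2'),disc(b,159,60,'L3'),disc(c,178,132,'L8')]
R=[disc(a,274,46,'R2'),disc(b,310,9,'R3'),disc(c,297,90,'R8')]
for n,q in (('L',L),('R',R)):
    cs=[a,b,c] if n=='L' else [a,b,c]
    P,e=tri([ray(k,*p) for k,p in zip(cs,q)]);print(n,P.round(4),np.round(e,4),[onz(k,*p,.037)[:2].round(4).tolist() for k,p in zip(cs,q)])
x,y,f=160,60,4
cv2.imwrite('pics/w8c.png',cv2.resize(c['color'][60:150,150:330],None,fx=4,fy=4,interpolation=cv2.INTER_CUBIC))
cv2.imwrite('pics/w8t.png',cv2.resize(c['color'][175:280,165:400],None,fx=3.4,fy=3.4,interpolation=cv2.INTER_CUBIC))
```

```text
L2 167.05 84.82 [15.9 16.9]
L3 158.48 59.86 [23.2 25.1]
L8 177.91 132.04 [18.7 18.9]
R2 273.51 45.93 [12.8 15.7]
R3 309.89 8.44 [19.4 25.6]
R8 296.34 89.71 [17.4 19.2]
L [ 0.4461 -0.1084  0.0324] [0.0001 0.0001 0.0002] [[0.4469, -0.1072], [0.4471, -0.1072], [0.446, -0.1069]]
R [0.4401 0.0325 0.0316] [0.0004 0.0008 0.0007] [[0.4413, 0.0316], [0.4418, 0.0318], [0.4397, 0.0312]]
```

View pics/w8c.png

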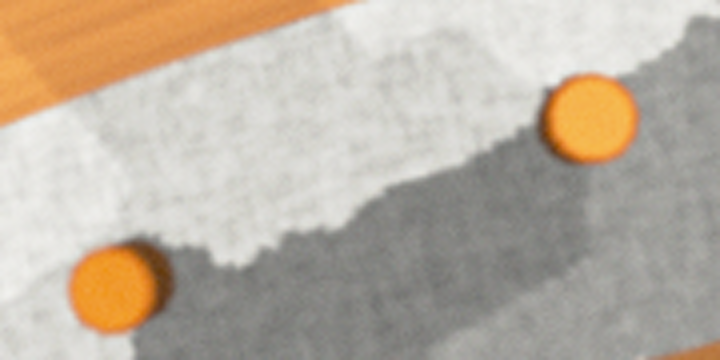

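View pics/w8t.png

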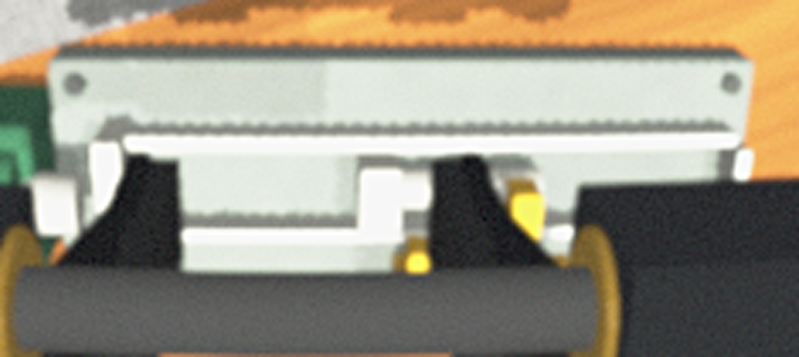

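Run:
```python
from h import *
import pickle
a,b,c=[pickle.load(open(f,'rb')) for f in('w2.pkl','w3.pkl','w8.pkl')]
Y=np.array([np.cos(np.radians(73.3)),np.sin(np.radians(73.3)),0]);X=np.array([Y[1],-Y[0],0]);H=np.array([.5835,-.063,0]); N=H-.06*Y;print('N',N)
def T(p): d=p-N; return (1000*np.array([d@X,d@Y])).round(1)
A=lambda u,v,z:T(onz(a,160+u/3.8-.5,125+v/3.8-.5,z))
B=lambda u,v,z:T(onz(b,155+u/3.8-.5,130+v/3.8-.5,z))
C=lambda u,v,z:T(onz(c,165+u/3.4-.5,175+v/3.4-.5,z))
print('A wall',A(300,146,.034),A(300,249,.034),'nose',A(101,180,.046),A(101,220,.046),'foll',A(158,190,.045))
print('B wall',B(330,153,.034),B(330,293,.034),'nose',B(114,230,.046),B(123,230,.046),'foll',B(198,230,.045), 'width',B(198,185,.045),B(200,292,.045))
print('C wall',C(300,145,.034),C(300,237,.034),'nose',C(122,165,.046),'foll',C(360,200,.045))
```

```text
N [ 0.56625837 -0.12046935  0.        ]
A wall [-17.1  66.6] [18.6 66.2] nose [-8.5  1.4] [5.1 0.6] foll [-4.8 20.3]
B wall [-17.4  50.7] [17.5 50.3] nose [-2.1  0.6] [-2.1  2.7] foll [-1.8 20.4] width [-12.5  20.8] [13.4 20.1]
C wall [-17.4  61.8] [18.5 61.7] nose [-14.4   0.9] foll [-1.3 82.5]
```

Walls, nose and follower agree across three views to within about 1 mm (follower face 82.5 mm from the nose). Now I plan the turn and the approach to the left blank.

Run:
```python
from h import *
plan([.4465,-.107,.08],163.3,10,0)
```

```text
[[-0.84, -0.48, 1.2, -0.0, -0.0, -9.0, 0], [-0.76, -0.6, 1.2, -0.0, -0.0, -9.0, 0], [-0.65, -0.71, 1.2, -0.0, -0.0, -9.0, 0], [-0.53, -0.81, 1.2, -0.0, -0.0, -9.0, 0], [-0.4, -0.88, 1.2, -0.0, -0.0, -9.0, 0], [-0.26, -0.93, 1.2, -0.0, -0.0, -9.0, 0], [-0.11, -0.96, 1.2, -0.0, -0.0, -9.0, 0], [0.04, -0.97, 1.2, -0.0, -0.0, -9.0, 0], [0.19, -0.95, 1.2, -0.0, -0.0, -9.0, 0], [0.34, -0.91, 1.2, -0.0, -0.0, -9.0, 0]]
```

>>> move_arm(
  series=[
    [[-0.84,-0.48,1.2,0,0,-9,0],[-0.76,-0.6,1.2,0,0,-9,0],[-0.65,-0.71,1.2,0,0,-9,0],[-0.53,-0.81,1.2,0,0,-9,0],[-0.4,-0.88,1.2,0,0,-9,0],[-0.26,-0.93,1.2,0,0,-9,0],[-0.11,-0.96,1.2,0,0,-9,0],[0.04,-0.97,1.2,0,0,-9,0],[0.19,-0.95,1.2,0,0,-9,0],[0.34,-0.91,1.2,0,0,-9,0],[0,0,0,0,0,0,0],[0,0,0,0,0,0,0]],
  ],
)

```text
time_s: 15.0
tcp_pos: [0.4469, -0.1071, 0.0805]
ee_rot: [[-0.958, 0.288, -0.0], [0.288, 0.958, -0.0], [-0.0, -0.0, -1.0]]
wrist_force: [0.8, -0.5, 0.4]
gripper_width: 0.504
```

Run:
```python
from h import *
import pickle
c=cap('wrist','w9.png');pickle.dump(c,open('w9.pkl','wb'));print(c['s']['tcp_pos'],c['s']['time_s'],c['s']['ee_rot'].round(3),c['s']['joints'])
print(proj(c,[.4465,-.107,.037]))
plan([.4465,-.107,.0205],163.3,4,0)
```

```text
[ 0.44693732 -0.10705584  0.08053124] 15.0 [[-0.958  0.288 -0.   ]
 [ 0.288  0.958 -0.   ]
 [-0.    -0.    -1.   ]] [ 6.88680887e+00  1.57210597e+01 -3.30883393e+01  2.12694005e-02
 -4.11932356e+01 -2.36417100e+01]
(np.float64(255.19918901151877), np.float64(210.17065033711032))
[[0.01, -0.0, 1.51, 0.0, 0.0, -0.0, 0], [0.01, -0.0, 1.51, 0.0, 0.0, -0.0, 0], [0.01, -0.0, 1.51, 0.0, 0.0, -0.0, 0], [0.01, -0.0, 1.51, 0.0, 0.0, -0.0, 0]]
```

View pics/w9.png

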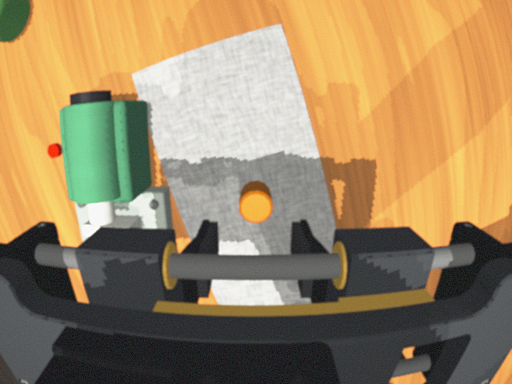

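The blank is at (256,206), between the jaws at (207..302). I check the offset before I go down.

Run:
```python
from h import *
import pickle
c=pickle.load(open('w9.pkl','rb'))
im=cv2.cvtColor(c['color'],cv2.COLOR_BGR2HSV)[175:235,225:290]
m=((im[...,0]<20)&(im[...,1]>190)&(im[...,2]>185)).astype(np.uint8)
k,l,st,ce=cv2.connectedComponentsWithStats(m);i=1+np.argmax(st[1:,4]);p=ce[i]+[225,175];print(st[i],p)
for z in(.032,.037):print(z,onz(c,*p,z).round(4))
```

```text
[ 15  16  32  30 203] [255.39408867 201.18226601]
0.032 [ 0.4448 -0.112   0.032 ]
0.037 [ 0.4444 -0.1136  0.037 ]
```

Run:
```python
from h import *
import pickle
c=pickle.load(open('w9.pkl','rb'))
cv2.imwrite('pics/w9c.png',cv2.resize(c['color'][170:240,205:305],None,fx=8,fy=8,interpolation=cv2.INTER_CUBIC))
```

```text
(no output)
```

View pics/w9c.png

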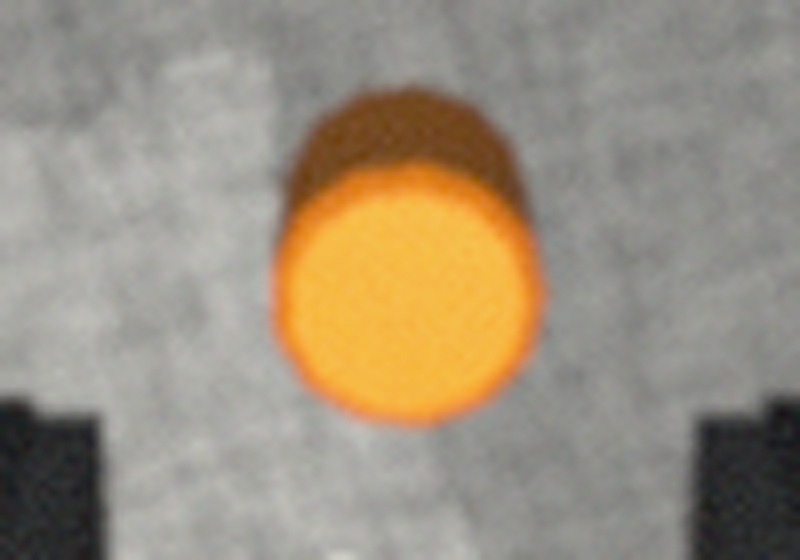

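>>> move_arm(
  series=[
    [[0.05,-0.1,1.5,0,0,0,0],[0,0,1.5,0,0,0,0],[0,0,1.5,0,0,0,0],[0,0,1.4,0,0,0,0],[0,0,0.05,0,0,0,0],[0,0,0,0,0,0,0]],
  ],
)

```text
time_s: 15.8
tcp_pos: [0.4462, -0.1078, 0.0217]
ee_rot: [[-0.958, 0.286, 0.001], [0.286, 0.958, 0.0], [-0.001, 0.0, -1.0]]
wrist_force: [0.2, -0.7, 0.4]
gripper_width: 0.5
```

>>> move_arm(
  series=[
    [[0,0,0,0,0,0,-0.3],[0,0,0,0,0,0,-0.6],[0,0,0,0,0,0,-0.9],[0,0,0,0,0,0,-1]],
  ],
)

```text
time_s: 16.3
tcp_pos: [0.4456, -0.108, 0.0215]
ee_rot: [[-0.958, 0.286, 0.001], [0.286, 0.958, -0.0], [-0.001, 0.0, -1.0]]
wrist_force: [-0.6, 0.6, 3.3]
gripper_width: 0.288
```

Gripped at 25 mm. I lift and carry it over the channel.

Run:
```python
from h import *
plan([.4456,-.108,.095],163.3,4,-1)
s=r.sense();plan([.5712,-.1053,.095],163.3,7,-1,p0=[.4456,-.108,.095])
```

```text
[[-0.0, 0.0, -1.84, 0.0, 0.0, 0.0, -1], [-0.0, 0.0, -1.84, 0.0, 0.0, 0.0, -1], [-0.0, 0.0, -1.84, 0.0, 0.0, 0.0, -1], [-0.0, 0.0, -1.84, 0.0, 0.0, 0.0, -1]]
[[-1.71, 0.55, 0.0, 0.0, 0.0, 0.0, -1], [-1.71, 0.55, 0.0, 0.0, 0.0, 0.0, -1], [-1.71, 0.55, 0.0, 0.0, 0.0, 0.0, -1], [-1.71, 0.55, 0.0, 0.0, 0.0, 0.0, -1], [-1.71, 0.55, 0.0, 0.0, 0.0, 0.0, -1], [-1.71, 0.55, 0.0, 0.0, 0.0, 0.0, -1], [-1.71, 0.55, 0.0, 0.0, 0.0, 0.0, -1]]
```

>>> move_arm(
  series=[
    [[0,0,-1.5,0,0,0,-1],[0,0,-2,0,0,0,-1],[0,0,-2,0,0,0,-1],[-1,0.35,-1.9,0,0,0,-1],[-1.8,0.6,0,0,0,0,-1],[-1.9,0.6,0,0,0,0,-1],[-1.9,0.6,0,0,0,0,-1],[-1.9,0.6,0,0,0,0,-1],[-1.8,0.6,0,0,0,0,-1],[-1.7,0.5,0,0,0,0,-1],[0,0,0,0,0,0,-1],[0,0,0,0,0,0,-1]],
  ],
)

```text
time_s: 17.8
tcp_pos: [0.5703, -0.1055, 0.0947]
ee_rot: [[-0.958, 0.287, -0.002], [0.287, 0.958, 0.0], [0.002, -0.0, -1.0]]
wrist_force: [0.3, -1.4, -1.0]
gripper_width: 0.286
```

```bash
cat > st2.py <<'E'
from h import *
s=r.sense(); Y=np.array([np.cos(np.radians(73.3)),np.sin(np.radians(73.3)),0]);X=np.array([Y[1],-Y[0],0]);N=np.array([.56626,-.12047,0])
p=np.array(s['tcp_pos']); d=p-N; f=s['wrist_force']
print('t',s['time_s'],'track mm x',(d@X*1000).round(1),'y',(d@Y*1000).round(1),'z',p[2].round(4),'Fx',(f@X).round(2),'Fy',(f@Y).round(2),'Fz',f[2].round(2),'w',round(float(s['gripper_width']),3))
E
python3 st2.py
python3 - <<'E'
from h import *
import pickle
c=cap('wrist','w10.png');pickle.dump(c,open('w10.pkl','wb'))
E
```

```text
t 17.8 track mm x -0.5 y 15.5 z 0.0947 Fx 0.71 Fy -1.23 Fz -1.0 w 0.286
```

View pics/w10.png

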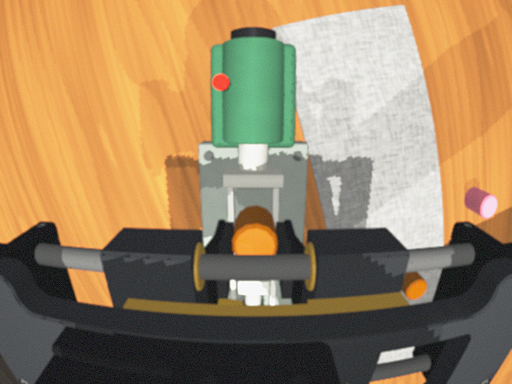

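The held blank at (254,240) is centred on the channel (wall lines about 228 and 279 at row 200), clear of the nose bar at row 181. I lower it.

>>> move_arm(
  series=[
    [[-0.08,0.05,1.2,0,0,0,-1],[0,0,1.2,0,0,0,-1],[0,0,1,0,0,0,-1],[0,0,0.4,0,0,0,-1],[0,0,0.2,0,0,0,-1],[0,0,0,0,0,0,-1]],
  ],
)

```text
time_s: 18.6
tcp_pos: [0.5724, -0.1052, 0.0552]
ee_rot: [[-0.958, 0.286, 0.0], [0.286, 0.958, -0.0], [-0.0, 0.0, -1.0]]
wrist_force: [-0.0, -0.9, -0.8]
gripper_width: 0.283
```

```bash
python3 st2.py
```

```text
t 18.6 track mm x 1.5 y 16.4 z 0.0552 Fx 0.25 Fy -0.88 Fz -0.8 w 0.283
```

>>> move_arm(
  series=[
    [[0.12,0,0,0,0,0,-1],[0,0,0.2,0,0,0,-1],[0,0,0,0,0,0,-1]],
  ],
)

```text
time_s: 18.98
tcp_pos: [0.571, -0.1049, 0.0531]
ee_rot: [[-0.958, 0.286, -0.0], [0.286, 0.958, 0.0], [0.0, 0.0, -1.0]]
wrist_force: [-0.4, 0.3, -0.8]
gripper_width: 0.282
```

```bash
python3 st2.py
python3 - <<'E'
from h import *
import pickle
c=cap('wrist','w11.png');pickle.dump(c,open('w11.pkl','wb'))
cv2.imwrite('pics/w11c.png',cv2.resize(c['color'][130:330,170:350],None,fx=3,fy=3,interpolation=cv2.INTER_CUBIC))
E
```

```text
t 18.975 track mm x 0.0 y 16.3 z 0.0531 Fx -0.5 Fy 0.16 Fz -0.79 w 0.282
```

View pics/w11c.png

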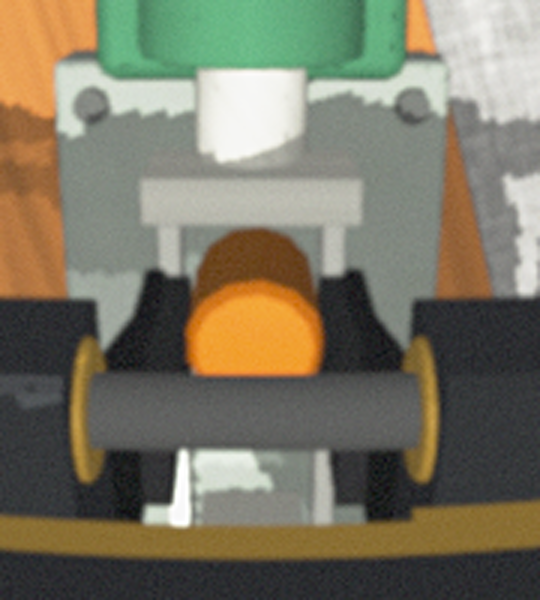

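The blank's foot (195–313 in the crop) is centred between the walls (180–325). I continue down with small steps.

>>> move_arm(
  series=[
    [[0,0,0.4,0,0,0,-1],[0,0,0.4,0,0,0,-1],[0,0,0.3,0,0,0,-1],[0,0,0.1,0,0,0,-1],[0,0,0,0,0,0,-1]],
  ],
)

```text
time_s: 19.65
tcp_pos: [0.5711, -0.1049, 0.0411]
ee_rot: [[-0.958, 0.286, -0.0], [0.286, 0.958, -0.0], [0.0, -0.0, -1.0]]
wrist_force: [0.4, 0.1, 0.2]
gripper_width: 0.29
```

```bash
python3 st2.py
```

```text
t 19.65 track mm x 0.2 y 16.4 z 0.0411 Fx 0.33 Fy 0.19 Fz 0.25 w 0.29
```

>>> move_arm(
  series=[
    [[0,0,0.1,0,0,0,-1],[0,0,0,0,0,0,-1]],
  ],
)

```text
time_s: 19.9
tcp_pos: [0.5711, -0.1049, 0.0402]
ee_rot: [[-0.958, 0.286, 0.0], [0.286, 0.958, -0.0], [-0.0, 0.0, -1.0]]
wrist_force: [-0.1, -0.3, 0.4]
gripper_width: 0.29
```

```bash
python3 st2.py
```

```text
t 19.9 track mm x 0.2 y 16.3 z 0.0402 Fx 0.02 Fy -0.3 Fz 0.4 w 0.29
```

>>> move_arm(
  series=[
    [[0,0,0.1,0,0,0,-1],[0,0,0,0,0,0,-1]],
  ],
)

```text
time_s: 20.15
tcp_pos: [0.571, -0.1049, 0.0391]
ee_rot: [[-0.958, 0.286, -0.0], [0.286, 0.958, 0.0], [0.0, -0.0, -1.0]]
wrist_force: [0.2, -0.3, -0.5]
gripper_width: 0.284
```

```bash
python3 st2.py
```

```text
t 20.15 track mm x 0.1 y 16.3 z 0.0391 Fx 0.28 Fy -0.21 Fz -0.5 w 0.284
```

>>> move_arm(
  series=[
    [[0,0,0.1,0,0,0,-1],[0,0,0,0,0,0,-1]],
  ],
)

```text
time_s: 20.4
tcp_pos: [0.5712, -0.1049, 0.0385]
ee_rot: [[-0.958, 0.286, 0.0], [0.286, 0.958, -0.0], [-0.0, 0.0, -1.0]]
wrist_force: [-1.0, 0.3, 1.9]
gripper_width: 0.288
```

```bash
python3 st2.py
```

```text
t 20.4 track mm x 0.3 y 16.4 z 0.0385 Fx -1.07 Fy 0.01 Fz 1.89 w 0.288
```

The floor is felt (Fz rises, and z = 0.0385 matches the 18.5 mm grip height). I release slowly.

>>> move_arm(
  series=[
    [[0,0,0.03,0,0,0,-0.42],[0,0,0,0,0,0,-0.36],[0,0,0,0,0,0,-0.28],[0,0,0,0,0,0,-0.15],[0,0,-1,0,0,0,-0.15],[0,0,-2.5,0,0,0,0],[0,0,-2.5,0,0,0,0],[0,0,0,0,0,0,0]],
  ],
)

```text
time_s: 21.4
tcp_pos: [0.5729, -0.1048, 0.1006]
ee_rot: [[-0.958, 0.286, 0.006], [0.286, 0.958, 0.0], [-0.006, 0.002, -1.0]]
wrist_force: [-0.4, -0.2, 0.4]
gripper_width: 0.496
```

```bash
python3 st2.py
python3 - <<'E'
from h import *
import pickle
c=cap('wrist','w12.png');pickle.dump(c,open('w12.pkl','wb'))
plan([.441,.032,.095],163.3,10,0)
E
```

```text
t 21.4 track mm x 1.9 y 16.9 z 0.1006 Fx -0.33 Fy -0.33 Fz 0.4 w 0.496
[[1.64, 0.94, 0.04, 0.0, 0.0, 0.0, 0], [1.64, 0.94, 0.04, 0.0, 0.0, 0.0, 0], [1.64, 0.94, 0.04, 0.0, 0.0, 0.0, 0], [1.64, 0.94, 0.04, 0.0, 0.0, 0.0, 0], [1.64, 0.94, 0.04, 0.0, 0.0, 0.0, 0], [1.64, 0.94, 0.04, 0.0, 0.0, 0.0, 0], [1.64, 0.94, 0.04, 0.0, 0.0, 0.0, 0], [1.64, 0.94, 0.04, 0.0, 0.0, 0.0, 0], [1.64, 0.93, 0.04, 0.0, 0.0, 0.0, 0], [1.64, 0.93, 0.04, 0.0, 0.0, 0.0, 0]]
```

View pics/w12.png

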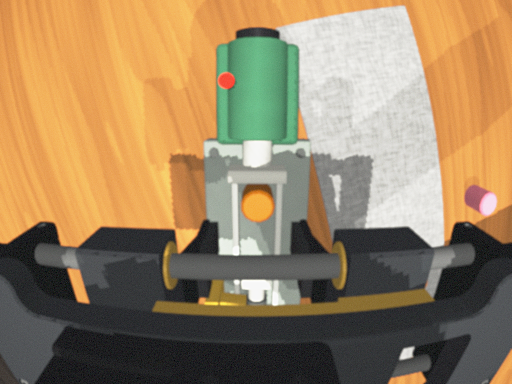

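The first blank stands in the channel at (258,203), just behind the nose. Now the second.

>>> move_arm(
  series=[
    [[1.6,0.9,0,0,0,0,0],[1.6,0.9,0,0,0,0,0],[1.7,1.0,0,0,0,0,0],[1.7,1.0,0.1,0,0,0,0],[1.7,1.0,0.1,0,0,0,0],[1.7,1.0,0.2,0,0,0,0],[1.6,0.9,0.5,0,0,0,0],[1.6,0.9,0.5,0,0,0,0],[1.6,0.9,0.5,0,0,0,0],[1.6,0.8,0.2,0,0,0,0],[0,0,0,0,0,0,0],[0,0,0,0,0,0,0]],
  ],
)

```text
time_s: 22.95
tcp_pos: [0.4409, 0.0314, 0.077]
ee_rot: [[-0.958, 0.286, 0.001], [0.286, 0.958, 0.0], [-0.001, 0.0, -1.0]]
wrist_force: [-0.1, 0.2, -0.1]
gripper_width: 0.498
```

Run:
```python
from h import *
import pickle
c=cap('wrist','w13.png');print(c['s']['tcp_pos'])
cv2.imwrite('pics/w13c.png',cv2.resize(c['color'][170:240,205:305],None,fx=8,fy=8,interpolation=cv2.INTER_CUBIC))
pickle.dump(c,open('w13.pkl','wb'))
print(proj(c,[.441,.032,.037]))
```

```text
[0.44092155 0.03137809 0.07695055]
(np.float64(254.77720921750273), np.float64(212.75070019984602))
```

View pics/w13c.png

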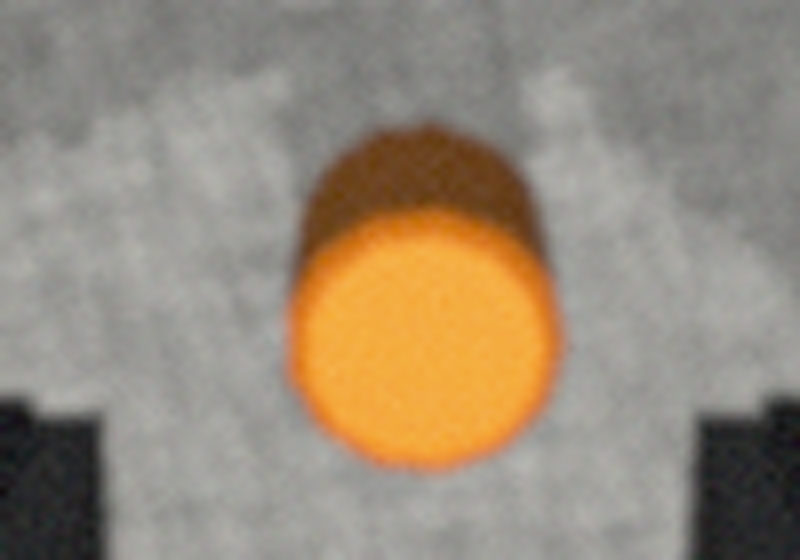

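The blank's centre is about 3.6 px right of the jaw centre, which is 2.4 mm along tool +x. I correct that and descend.

>>> move_arm(
  series=[
    [[0.22,0,1.2,0,0,0,0],[0,0,1.4,0,0,0,0],[0,0,1.5,0,0,0,0],[0,0,1.4,0,0,0,0],[0,0,0.1,0,0,0,0],[0,0,0,0,0,0,0]],
  ],
)

```text
time_s: 23.75
tcp_pos: [0.4386, 0.0316, 0.0207]
ee_rot: [[-0.958, 0.287, -0.0], [0.287, 0.958, -0.0], [0.0, -0.0, -1.0]]
wrist_force: [-0.3, -0.1, 0.0]
gripper_width: 0.5
```

>>> move_arm(
  series=[
    [[0,0,0,0,0,0,-0.3],[0,0,0,0,0,0,-0.6],[0,0,0,0,0,0,-0.9],[0,0,0,0,0,0,-1]],
  ],
)

```text
time_s: 24.25
tcp_pos: [0.4387, 0.0319, 0.0212]
ee_rot: [[-0.958, 0.286, 0.001], [0.286, 0.958, 0.0], [-0.001, 0.0, -1.0]]
wrist_force: [-0.1, -0.1, 1.6]
gripper_width: 0.287
```

Run:
```python
from h import *
p=r.sense()['tcp_pos'];print(p)
plan([.5798,-.0765,.11],163.3,8,-1,p0=[p[0],p[1],.11])
```

```text
[0.438727   0.0319139  0.02119196]
[[-2.08, -0.79, 0.0, 0.0, 0.0, 0.0, -1], [-2.08, -0.79, 0.0, 0.0, 0.0, 0.0, -1], [-2.08, -0.79, 0.0, 0.0, 0.0, 0.0, -1], [-2.08, -0.79, 0.0, 0.0, 0.0, 0.0, -1], [-2.08, -0.79, 0.0, 0.0, 0.0, 0.0, -1], [-2.08, -0.79, 0.0, 0.0, 0.0, 0.0, -1], [-2.08, -0.79, 0.0, 0.0, 0.0, 0.0, -1], [-2.08, -0.79, 0.0, 0.0, 0.0, 0.0, -1]]
```

>>> move_arm(
  series=[
    [[0,0,-1.5,0,0,0,-1],[0,0,-2,0,0,0,-1],[0,0,-2,0,0,0,-1],[-2.0,-0.8,-1.9,0,0,0,-1],[-2.1,-0.8,0,0,0,0,-1],[-2.1,-0.8,0,0,0,0,-1],[-2.1,-0.8,0,0,0,0,-1],[-2.1,-0.8,0,0,0,0,-1],[-2.1,-0.8,0,0,0,0,-1],[-2.1,-0.8,0,0,0,0,-1],[-2.1,-0.7,0,0,0,0,-1],[0,0,0,0,0,0,-1]],
  ],
)

```text
time_s: 25.75
tcp_pos: [0.581, -0.077, 0.0943]
ee_rot: [[-0.958, 0.288, -0.0], [0.288, 0.958, 0.0], [0.0, -0.0, -1.0]]
wrist_force: [-0.4, 0.6, -0.5]
gripper_width: 0.286
```

>>> move_arm(
  series=[
    [[0,0,0,0,0,0,-1]],
  ],
)

```text
time_s: 25.88
tcp_pos: [0.5795, -0.0762, 0.0944]
ee_rot: [[-0.958, 0.287, -0.001], [0.287, 0.958, 0.0], [0.001, -0.0, -1.0]]
wrist_force: [0.5, 0.3, -1.0]
gripper_width: 0.281
```

```bash
python3 st2.py
```

```text
t 25.875 track mm x -0.0 y 46.3 z 0.0944 Fx 0.36 Fy 0.46 Fz -0.99 w 0.281
```

>>> move_arm(
  series=[
    [[0,0,1.2,0,0,0,-1],[0,0,1.2,0,0,0,-1],[0,0,1.1,0,0,0,-1],[0,0,0.5,0,0,0,-1],[0,0,0,0,0,0,-1],[0,0,0,0,0,0,-1]],
  ],
)

```text
time_s: 26.62
tcp_pos: [0.5808, -0.0764, 0.0552]
ee_rot: [[-0.958, 0.286, 0.001], [0.286, 0.958, -0.0], [-0.001, 0.0, -1.0]]
wrist_force: [-0.3, 0.1, -0.2]
gripper_width: 0.288
```

```bash
python3 st2.py
python3 - <<'E'
from h import *
c=cap('wrist','w14.png')
cv2.imwrite('pics/w14c.png',cv2.resize(c['color'][130:330,170:350],None,fx=3,fy=3,interpolation=cv2.INTER_CUBIC))
E
```

```text
t 26.625 track mm x 1.3 y 46.4 z 0.0552 Fx -0.29 Fy 0.06 Fz -0.15 w 0.288
```

View pics/w14c.png

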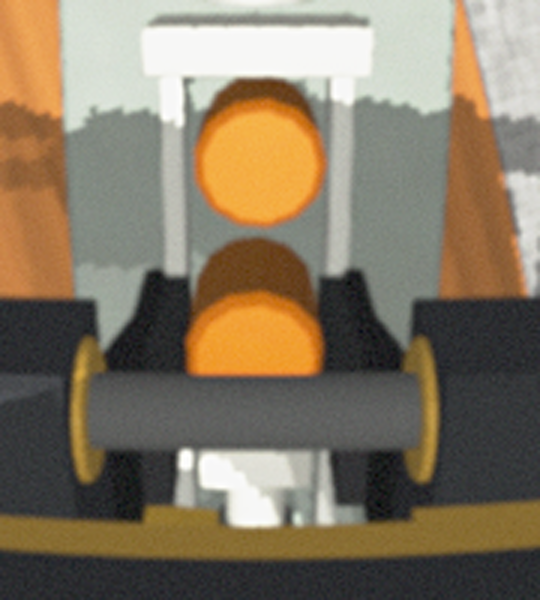

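The first blank stands upright at crop (260,160), and the held one hangs behind it with a gap. I correct x by about -1.2 mm and lower.

>>> move_arm(
  series=[
    [[0.12,0,0.2,0,0,0,-1],[0,0,0.4,0,0,0,-1],[0,0,0.4,0,0,0,-1],[0,0,0.3,0,0,0,-1],[0,0,0.1,0,0,0,-1],[0,0,0.1,0,0,0,-1],[0,0,0,0,0,0,-1]],
  ],
)

```text
time_s: 27.55
tcp_pos: [0.5793, -0.076, 0.0398]
ee_rot: [[-0.958, 0.286, -0.0], [0.286, 0.958, -0.0], [0.0, -0.0, -1.0]]
wrist_force: [0.3, 0.6, 0.8]
gripper_width: 0.29
```

```bash
python3 st2.py
```

```text
t 27.55 track mm x -0.3 y 46.3 z 0.0398 Fx 0.06 Fy 0.68 Fz 0.84 w 0.29
```

>>> move_arm(
  series=[
    [[0,0,0.1,0,0,0,-1],[0,0,0,0,0,0,-1]],
  ],
)

```text
time_s: 27.8
tcp_pos: [0.5793, -0.076, 0.0388]
ee_rot: [[-0.958, 0.286, -0.0], [0.286, 0.958, 0.0], [0.0, 0.0, -1.0]]
wrist_force: [-0.6, 0.5, -1.1]
gripper_width: 0.285
```

```bash
python3 st2.py
```

```text
t 27.8 track mm x -0.3 y 46.3 z 0.0388 Fx -0.71 Fy 0.35 Fz -1.07 w 0.285
```

>>> move_arm(
  series=[
    [[0,0,0.1,0,0,0,-1],[0,0,0,0,0,0,-1]],
  ],
)

```text
time_s: 28.05
tcp_pos: [0.5794, -0.076, 0.0382]
ee_rot: [[-0.958, 0.286, 0.0], [0.286, 0.958, -0.0], [-0.0, 0.0, -1.0]]
wrist_force: [-1.7, 0.3, 3.0]
gripper_width: 0.286
```

```bash
python3 st2.py
```

```text
t 28.05 track mm x -0.1 y 46.4 z 0.0382 Fx -1.69 Fy -0.23 Fz 3.0 w 0.286
```

Contact with the floor again (3 N at 0.0382). I release slowly and rise.

>>> move_arm(
  series=[
    [[0,0,0,0,0,0,-0.42],[0,0,0,0,0,0,-0.36],[0,0,0,0,0,0,-0.28],[0,0,0,0,0,0,-0.15],[0,0,-1,0,0,0,-0.15],[0,0,-2.5,0,0,0,0],[0,0,-3,0,0,0,0],[0,0,-3,0,0,0,0],[0,0,0,0,0,0,0],[0,0,0,0,0,0,0]],
  ],
)

```text
time_s: 29.3
tcp_pos: [0.5788, -0.076, 0.1326]
ee_rot: [[-0.958, 0.287, -0.001], [0.287, 0.958, 0.0], [0.001, 0.0, -1.0]]
wrist_force: [0.2, 0.3, 0.1]
gripper_width: 0.502
```

```bash
python3 st2.py
python3 - <<'E'
from h import *
import pickle
c=cap('wrist','w15.png'); pickle.dump(c,open('w15.pkl','wb'))
Y=np.array([np.cos(np.radians(73.3)),np.sin(np.radians(73.3)),0]);X=np.array([Y[1],-Y[0],0]);N=np.array([.56626,-.12047,0])
p=N+Y*.1225+X*.0265; p[2]=.13; print(p)
plan(p,73.3,9,0)
E
```

```text
t 29.3 track mm x -0.8 y 46.2 z 0.1326 Fx 0.09 Fy 0.32 Fz 0.14 w 0.502
[ 0.62684396 -0.0107518   0.13      ]
[[-0.31, 0.85, 0.02, -0.0, -0.0, 10.0, 0], [-0.15, 0.89, 0.02, -0.0, -0.0, 10.0, 0], [0.0, 0.9, 0.02, -0.0, -0.0, 10.0, 0], [0.16, 0.89, 0.02, -0.0, -0.0, 10.0, 0], [0.31, 0.85, 0.02, -0.0, -0.0, 10.0, 0], [0.45, 0.78, 0.02, -0.0, -0.0, 10.0, 0], [0.58, 0.69, 0.02, -0.0, -0.0, 10.0, 0], [0.69, 0.58, 0.02, -0.0, -0.0, 10.0, 0], [0.78, 0.45, 0.02, -0.0, -0.0, 10.0, 0]]
```

View pics/w15.png

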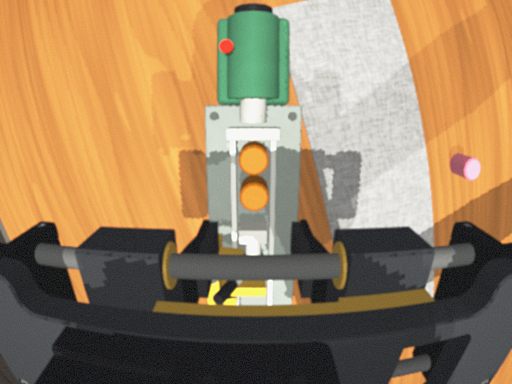

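Both blanks stand in the channel at (254,158) and (254,195), and the handle leans in the catch at (225,292). I turn back and go over the handle.

>>> move_arm(
  series=[
    [[-0.3,0.85,0,0,0,10,0],[-0.15,0.9,0,0,0,10,0],[0,0.9,0,0,0,10,0],[0.15,0.9,0,0,0,10,0],[0.3,0.85,0,0,0,10,0],[0.45,0.75,0,0,0,10,0],[0.55,0.65,0,0,0,10,0],[0.7,0.5,0,0,0,10,0],[0.8,0.35,0,0,0,10,0],[0,0,0,0,0,0,0],[0,0,0,0,0,0,0]],
  ],
)

```text
time_s: 30.72
tcp_pos: [0.6249, -0.0111, 0.132]
ee_rot: [[0.284, 0.959, -0.002], [0.959, -0.284, -0.0], [-0.001, -0.002, -1.0]]
wrist_force: [-0.4, -0.4, -0.1]
gripper_width: 0.5
```

```bash
python3 st2.py
python3 - <<'E'
from h import *
import pickle
c=cap('wrist','w16.png'); pickle.dump(c,open('w16.pkl','wb')); print(c['s']['tcp_pos'])
cv2.imwrite('pics/w16c.png',cv2.resize(c['color'][140:260,180:340],None,fx=5,fy=5,interpolation=cv2.INTER_CUBIC))
E
```

```text
t 30.725 track mm x 24.8 y 121.6 z 0.132 Fx -0.3 Fy -0.49 Fz -0.13 w 0.5
[ 0.62491185 -0.01114426  0.13202982]
```

View pics/w16c.png

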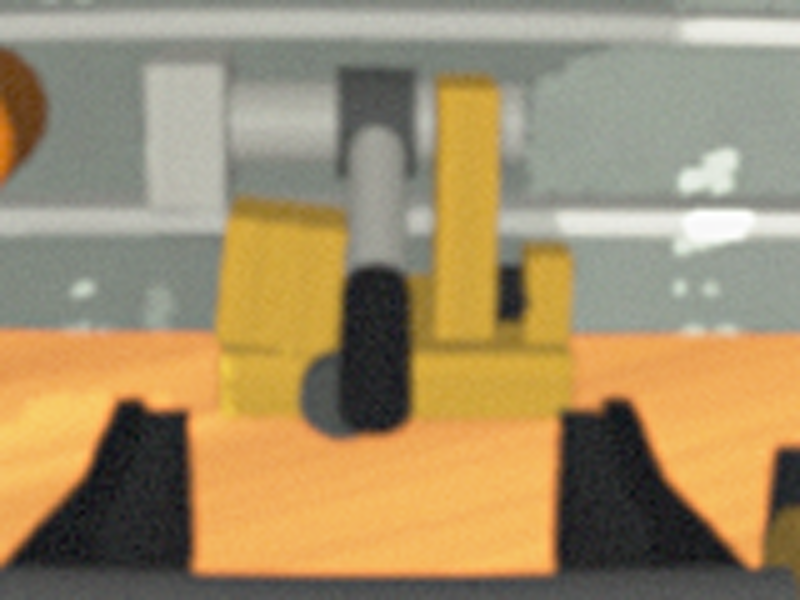

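The handle leans against the front horn, hooked, centred between the fingers (375 against 190/560 in the crop). I descend, close and pull back.

Run:
```python
from h import *
import pickle
c=pickle.load(open('w16.pkl','rb'))
p=onz(c,254.5,140+402/5-.5,.0965)
Y=np.array([np.cos(np.radians(73.3)),np.sin(np.radians(73.3)),0]);X=np.array([Y[1],-Y[0],0]);N=np.array([.56626,-.12047,0])
print(p,(p-N)@X,(p-N)@Y)
```

```text
[ 0.62872108 -0.01127445  0.0965    ] 0.028448133130955934 0.12253880446809273
```

>>> move_arm(
  series=[
    [[0,0.1,1.5,0,0,0,0],[0,0,1.5,0,0,0,0],[0,0,1.5,0,0,0,0],[0,0,1.4,0,0,0,0],[0,0,0.2,0,0,0,0],[0,0,0,0,0,0,0]],
  ],
)

```text
time_s: 31.52
tcp_pos: [0.6266, -0.0112, 0.0718]
ee_rot: [[0.286, 0.958, 0.0], [0.958, -0.286, -0.0], [-0.0, 0.0, -1.0]]
wrist_force: [0.1, -0.8, -0.3]
gripper_width: 0.501
```

```bash
python3 st2.py
```

```text
t 31.525 track mm x 26.4 y 122.1 z 0.0718 Fx 0.29 Fy -0.71 Fz -0.31 w 0.501
```

>>> move_arm(
  series=[
    [[0,0,0,0,0,0,-0.5],[0,0,0,0,0,0,-0.8],[0,0,0,0,0,0,-1],[0,0,0,0,0,0,-1]],
  ],
)

```text
time_s: 32.02
tcp_pos: [0.6265, -0.0112, 0.072]
ee_rot: [[0.286, 0.958, 0.0], [0.958, -0.286, 0.0], [0.0, 0.0, -1.0]]
wrist_force: [-0.8, 0.2, -0.0]
gripper_width: 0.126
```

```bash
python3 st2.py
```

```text
t 32.025 track mm x 26.3 y 122.0 z 0.072 Fx -0.83 Fy -0.02 Fz -0.01 w 0.126
```

>>> move_arm(
  series=[
    [[0.1,0,0,0,0,0,-1],[0.1,0,0,0,0,0,-1],[0.1,0,0,0,0,0,-1],[0.1,0,0,0,0,0,-1],[0,0,0,0,0,0,-1]],
  ],
)

```text
time_s: 32.65
tcp_pos: [0.6266, -0.0099, 0.072]
ee_rot: [[0.286, 0.958, -0.003], [0.958, -0.286, -0.003], [-0.004, -0.002, -1.0]]
wrist_force: [-0.7, -9.4, 1.5]
gripper_width: 0.106
```

```bash
python3 st2.py
```

```text
t 32.65 track mm x 26.0 y 123.2 z 0.072 Fx 1.97 Fy -9.18 Fz 1.46 w 0.106
```

>>> move_arm(
  series=[
    [[0.1,0,0,0,0,0,-1],[0.1,0,0,0,0,0,-1],[0.1,0,0,0,0,0,-1],[0,0,0,0,0,0,-1]],
  ],
)

```text
time_s: 33.15
tcp_pos: [0.6274, -0.0073, 0.072]
ee_rot: [[0.286, 0.958, -0.003], [0.958, -0.286, -0.004], [-0.004, -0.002, -1.0]]
wrist_force: [-0.4, -9.4, 1.9]
gripper_width: 0.098
```

```bash
python3 st2.py
```

```text
t 33.15 track mm x 26.0 y 126.0 z 0.072 Fx 2.3 Fy -9.13 Fz 1.85 w 0.098
```

>>> move_arm(
  series=[
    [[0.1,0,0,0,0,0,-1],[0,0,0,0,0,0,-1]],
  ],
)

```text
time_s: 33.4
tcp_pos: [0.6276, -0.0064, 0.072]
ee_rot: [[0.287, 0.958, -0.003], [0.958, -0.287, -0.004], [-0.005, -0.002, -1.0]]
wrist_force: [-1.3, -9.7, 1.9]
gripper_width: 0.105
```

```bash
python3 st2.py
```

```text
t 33.4 track mm x 26.0 y 126.9 z 0.072 Fx 1.54 Fy -9.65 Fz 1.95 w 0.105
```

>>> move_arm(
  series=[
    [[0.1,0,0,0,0,0,-1],[0,0,0,0,0,0,-1]],
  ],
)

```text
time_s: 33.65
tcp_pos: [0.6277, -0.0059, 0.0719]
ee_rot: [[0.287, 0.958, -0.004], [0.958, -0.287, -0.004], [-0.005, -0.002, -1.0]]
wrist_force: [-0.4, -11.1, 1.6]
gripper_width: 0.103
```

```bash
python3 st2.py
```

```text
t 33.65 track mm x 25.9 y 127.4 z 0.0719 Fx 2.82 Fy -10.74 Fz 1.63 w 0.103
```

>>> move_arm(
  series=[
    [[0.1,0,0,0,0,0,-1],[0,0,0,0,0,0,-1]],
  ],
)

```text
time_s: 33.9
tcp_pos: [0.6279, -0.0054, 0.072]
ee_rot: [[0.287, 0.958, -0.004], [0.958, -0.287, -0.005], [-0.006, -0.003, -1.0]]
wrist_force: [-0.9, -12.0, 2.1]
gripper_width: 0.101
```

```bash
python3 st2.py
```

```text
t 33.9 track mm x 25.9 y 127.9 z 0.072 Fx 2.59 Fy -11.78 Fz 2.07 w 0.101
```

Rear horn felt again at about 127.2. I back off slightly and swing upright along the arc.

>>> move_arm(
  series=[
    [[-0.1,0,0,0,0,0,-1],[-0.1,0,0,0,0,0,-1],[0,-0.3,-0.1,0,0,0,-1],[0,-0.3,-0.1,0,0,0,-1],[0,-0.3,-0.1,0,0,0,-1],[0,0,0,0,0,0,-1]],
  ],
)

```text
time_s: 34.65
tcp_pos: [0.6195, -0.0039, 0.0748]
ee_rot: [[0.287, 0.958, -0.002], [0.958, -0.287, -0.004], [-0.004, -0.001, -1.0]]
wrist_force: [-0.3, -10.9, 0.5]
gripper_width: 0.103
```

```bash
python3 st2.py
```

```text
t 34.65 track mm x 17.5 y 127.0 z 0.0748 Fx 2.82 Fy -10.54 Fz 0.48 w 0.103
```

>>> move_arm(
  series=[
    [[-0.05,-0.3,-0.08,0,0,0,-1],[0,-0.3,-0.06,0,0,0,-1],[0,-0.3,-0.04,0,0,0,-1],[0,-0.3,-0.02,0,0,0,-1],[0,-0.3,-0.01,0,0,0,-1],[0,0,0,0,0,0,-1]],
  ],
)

```text
time_s: 35.4
tcp_pos: [0.6053, 0.0002, 0.0772]
ee_rot: [[0.287, 0.958, -0.001], [0.958, -0.287, -0.003], [-0.004, 0.0, -1.0]]
wrist_force: [0.4, -10.8, 0.5]
gripper_width: 0.104
```

```bash
python3 st2.py
```

```text
t 35.4 track mm x 2.7 y 126.8 z 0.0772 Fx 3.53 Fy -10.2 Fz 0.48 w 0.104
```

>>> move_arm(
  series=[
    [[0,-0.2,0,0,0,0,-1],[0,-0.15,0,0,0,0,-1],[0,0,0,0,0,0,-1]],
  ],
)

```text
time_s: 35.78
tcp_pos: [0.6022, 0.0011, 0.0773]
ee_rot: [[0.287, 0.958, -0.001], [0.958, -0.287, -0.003], [-0.003, 0.0, -1.0]]
wrist_force: [0.7, -9.6, -0.1]
gripper_width: 0.104
```

```bash
python3 st2.py
python3 - <<'E'
from h import *
c=cap('wrist','w17.png')
cv2.imwrite('pics/w17c.png',cv2.resize(c['color'][150:310,180:340],None,fx=4,fy=4))
E
```

```text
t 35.775 track mm x -0.6 y 126.8 z 0.0773 Fx 3.48 Fy -9.03 Fz -0.12 w 0.104
```

View pics/w17c.png

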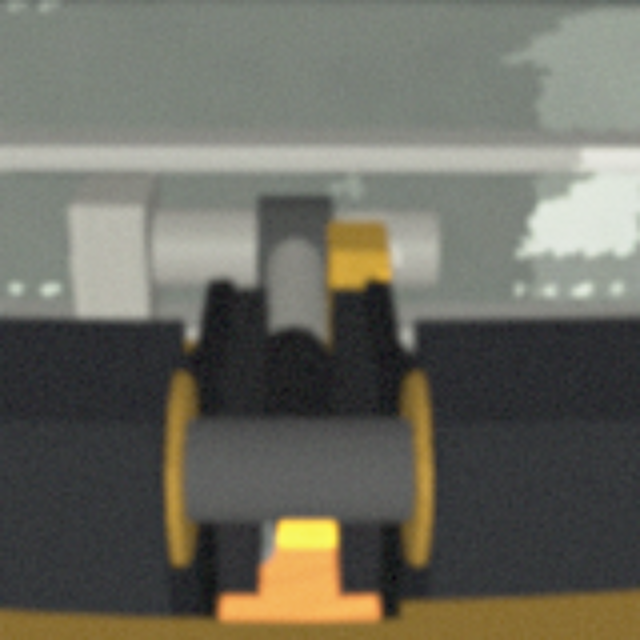

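>>> move_arm(
  series=[
    [[0,-0.1,0,0,0,0,-1],[0,0,0,0,0,0,-1]],
  ],
)

```text
time_s: 36.08
tcp_pos: [0.6013, 0.0015, 0.0773]
ee_rot: [[0.287, 0.958, -0.001], [0.958, -0.287, -0.003], [-0.003, 0.0, -1.0]]
wrist_force: [0.7, -10.5, 0.9]
gripper_width: 0.102
```

```bash
python3 st2.py
```

```text
t 36.075 track mm x -1.5 y 126.8 z 0.0773 Fx 3.7 Fy -9.82 Fz 0.9 w 0.102
```

>>> move_arm(
  series=[
    [[0,-0.1,0,0,0,0,-1],[0,0,0,0,0,0,-1]],
  ],
)

```text
time_s: 36.33
tcp_pos: [0.6003, 0.0017, 0.0773]
ee_rot: [[0.287, 0.958, -0.0], [0.958, -0.287, -0.003], [-0.003, 0.001, -1.0]]
wrist_force: [2.0, -9.7, -0.4]
gripper_width: 0.101
```

```bash
python3 st2.py
```

```text
t 36.325 track mm x -2.5 y 126.8 z 0.0773 Fx 4.67 Fy -8.77 Fz -0.36 w 0.101
```

>>> move_arm(
  series=[
    [[0,-0.1,0,0,0,0,-1],[0,0,0,0,0,0,-1]],
  ],
)

```text
time_s: 36.58
tcp_pos: [0.5994, 0.002, 0.0772]
ee_rot: [[0.287, 0.958, -0.001], [0.958, -0.287, -0.003], [-0.003, 0.0, -1.0]]
wrist_force: [0.5, -10.3, 1.0]
gripper_width: 0.102
```

```bash
python3 st2.py
```

```text
t 36.575 track mm x -3.5 y 126.8 z 0.0772 Fx 3.46 Fy -9.76 Fz 1.04 w 0.102
```

Run:
```python
from h import *
c=cap('wrist','w18.png')
a=cv2.imread('pics/w6.png')[150:310,180:340]; 
cv2.imwrite('pics/w18c.png',cv2.resize(np.hstack([a,c['color'][150:310,180:340]]),None,fx=2.5,fy=2.5))
```

```text
(no output)
```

View pics/w18c.png

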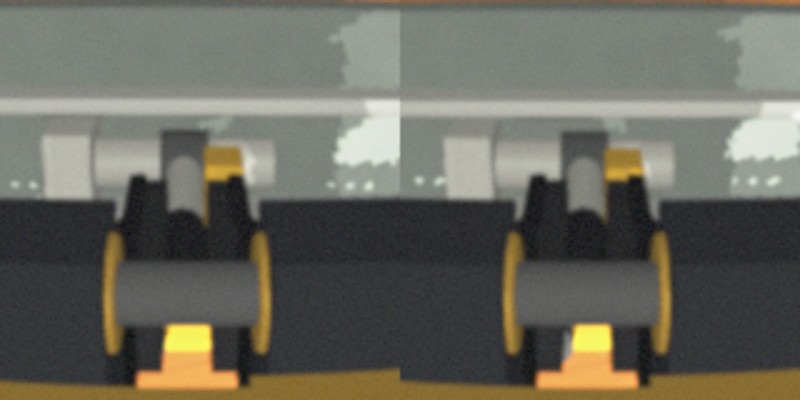

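The picture matches the earlier upright state, so the handle is upright. I ease forward.

>>> move_arm(
  series=[
    [[-0.1,0,0,0,0,0,-1],[-0.2,0,0,0,0,0,-1],[-0.3,0,0,0,0,0,-1],[-0.3,0,0,0,0,0,-1],[-0.3,0,0,0,0,0,-1],[-0.3,0,0,0,0,0,-1],[-0.3,0,0,0,0,0,-1],[-0.3,0,0,0,0,0,-1],[0,0,0,0,0,0,-1]],
  ],
)

```text
time_s: 37.75
tcp_pos: [0.5936, -0.0176, 0.0773]
ee_rot: [[0.287, 0.958, 0.0], [0.958, -0.287, -0.003], [-0.002, 0.001, -1.0]]
wrist_force: [0.7, -9.0, -0.8]
gripper_width: 0.105
```

```bash
python3 st2.py
python3 - <<'E'
from h import *
c=cap('wrist','w19.png')
cv2.imwrite('pics/w19c.png',cv2.resize(c['color'][130:330,130:340],None,fx=3.5,fy=3))
E
```

```text
t 37.75 track mm x -3.4 y 106.3 z 0.0773 Fx 3.26 Fy -8.41 Fz -0.78 w 0.105
```

View pics/w19c.png

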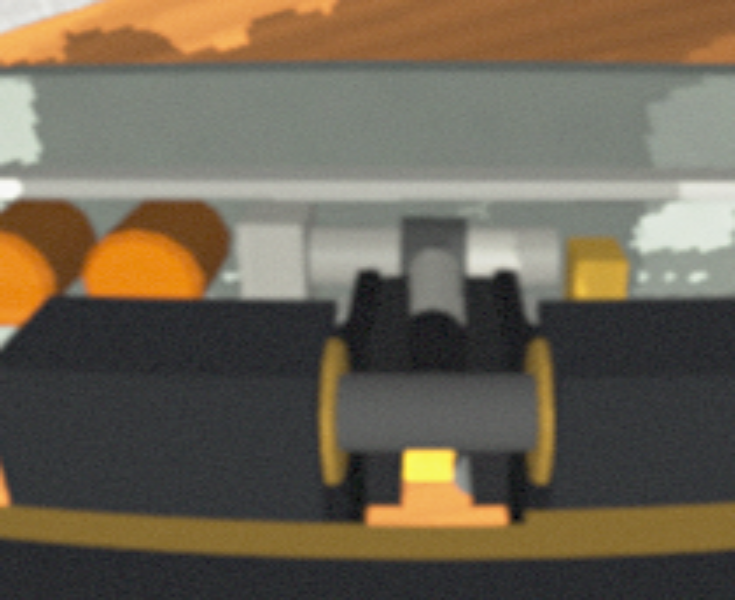

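The handle has passed the front horn, and the follower block (275,260) closes on the second blank. I ease on.

>>> move_arm(
  series=[
    [[-0.2,0,0,0,0,0,-1],[-0.2,0,0,0,0,0,-1],[-0.2,0,0,0,0,0,-1],[-0.1,0,0,0,0,0,-1],[-0.1,0,0,0,0,0,-1],[-0.1,0,0,0,0,0,-1],[-0.1,0,0,0,0,0,-1],[0,0,0,0,0,0,-1]],
  ],
)

```text
time_s: 38.8
tcp_pos: [0.5909, -0.0267, 0.0773]
ee_rot: [[0.286, 0.958, 0.001], [0.958, -0.286, -0.002], [-0.002, 0.001, -1.0]]
wrist_force: [0.5, -7.9, -0.2]
gripper_width: 0.1
```

```bash
python3 st2.py
```

```text
t 38.8 track mm x -3.3 y 96.9 z 0.0773 Fx 2.76 Fy -7.43 Fz -0.19 w 0.1
```

>>> move_arm(
  series=[
    [[-0.1,0,0,0,0,0,-1],[-0.1,0,0,0,0,0,-1],[0,0,0,0,0,0,-1]],
  ],
)

```text
time_s: 39.17
tcp_pos: [0.5904, -0.0285, 0.0773]
ee_rot: [[0.286, 0.958, 0.001], [0.958, -0.286, -0.002], [-0.002, 0.001, -1.0]]
wrist_force: [1.2, -6.8, -0.1]
gripper_width: 0.104
```

```bash
python3 st2.py
```

```text
t 39.175 track mm x -3.3 y 95.0 z 0.0773 Fx 3.09 Fy -6.13 Fz -0.11 w 0.104
```

>>> move_arm(
  series=[
    [[-0.1,0,0,0,0,0,-1],[0,0,0,0,0,0,-1]],
  ],
)

```text
time_s: 39.42
tcp_pos: [0.5901, -0.0295, 0.0773]
ee_rot: [[0.286, 0.958, 0.001], [0.958, -0.286, -0.002], [-0.002, 0.001, -1.0]]
wrist_force: [1.0, -6.8, 1.0]
gripper_width: 0.1
```

```bash
python3 st2.py
```

```text
t 39.425 track mm x -3.3 y 94.0 z 0.0773 Fx 2.89 Fy -6.19 Fz 1.02 w 0.1
```

>>> move_arm(
  series=[
    [[-0.1,0,0,0,0,0,-1],[0,0,0,0,0,0,-1]],
  ],
)

```text
time_s: 39.67
tcp_pos: [0.5899, -0.0304, 0.0773]
ee_rot: [[0.286, 0.958, 0.001], [0.958, -0.286, -0.002], [-0.002, 0.001, -1.0]]
wrist_force: [0.7, -6.7, -1.1]
gripper_width: 0.104
```

```bash
python3 st2.py
```

```text
t 39.675 track mm x -3.3 y 93.1 z 0.0773 Fx 2.58 Fy -6.23 Fz -1.11 w 0.104
```

>>> move_arm(
  series=[
    [[-0.1,0,0,0,0,0,-1],[0,0,0,0,0,0,-1]],
  ],
)

```text
time_s: 39.92
tcp_pos: [0.5896, -0.0313, 0.0773]
ee_rot: [[0.286, 0.958, 0.001], [0.958, -0.286, -0.002], [-0.001, 0.002, -1.0]]
wrist_force: [1.4, -6.5, 0.3]
gripper_width: 0.102
```

```bash
python3 st2.py
```

```text
t 39.925 track mm x -3.2 y 92.1 z 0.0773 Fx 3.26 Fy -5.83 Fz 0.28 w 0.102
```

>>> move_arm(
  series=[
    [[-0.1,0,0,0,0,0,-1],[0,0,0,0,0,0,-1]],
  ],
)

```text
time_s: 40.17
tcp_pos: [0.5894, -0.0322, 0.0773]
ee_rot: [[0.286, 0.958, 0.001], [0.958, -0.286, -0.002], [-0.001, 0.002, -1.0]]
wrist_force: [2.6, -7.0, -0.6]
gripper_width: 0.105
```

```bash
python3 st2.py
```

```text
t 40.175 track mm x -3.2 y 91.2 z 0.0773 Fx 4.54 Fy -5.99 Fz -0.57 w 0.105
```

>>> move_arm(
  series=[
    [[-0.1,0,0,0,0,0,-1],[0,0,0,0,0,0,-1]],
  ],
)

```text
time_s: 40.42
tcp_pos: [0.5893, -0.0324, 0.0773]
ee_rot: [[0.286, 0.958, 0.002], [0.958, -0.286, -0.001], [-0.0, 0.002, -1.0]]
wrist_force: [2.2, -4.7, -0.8]
gripper_width: 0.102
```

```bash
python3 st2.py
```

```text
t 40.425 track mm x -3.2 y 91.0 z 0.0773 Fx 3.46 Fy -3.89 Fz -0.78 w 0.102
```

The row stopped at travel of about 32 mm and the load is passing to the blanks. I ease the last of the spring force over.

>>> move_arm(
  series=[
    [[-0.1,0,0,0,0,0,-1],[-0.1,0,0,0,0,0,-1],[0,0,0,0,0,0,-1]],
  ],
)

```text
time_s: 40.8
tcp_pos: [0.5891, -0.0329, 0.0773]
ee_rot: [[0.286, 0.958, 0.003], [0.958, -0.286, 0.001], [0.002, 0.003, -1.0]]
wrist_force: [3.0, 0.1, 0.4]
gripper_width: 0.102
```

```bash
python3 st2.py
python3 - <<'E'
from h import *
c=cap('wrist','w20.png')
E
```

```text
t 40.8 track mm x -3.3 y 90.4 z 0.0773 Fx 2.85 Fy 1.0 Fz 0.36 w 0.102
```

View pics/w20.png

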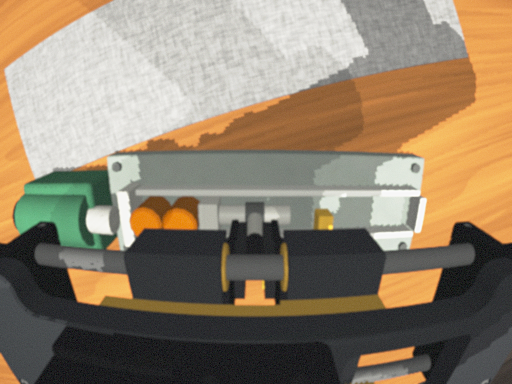

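Both blanks sit in a row between nose and follower, and the wrist force along the track is near 0. I release and rise.

>>> move_arm(
  series=[
    [[0,0,0,0,0,0,-0.7],[0,0,0,0,0,0,-0.5],[0,0,0,0,0,0,-0.2],[0,0,0,0,0,0,-0.1],[0,0,-2,0,0,0,-0.1],[0,0,-3,0,0,0,0],[0,0,-3,0,0,0,0],[0,0,-3,0,0,0,0],[0,0,0,0,0,0,0],[0,0,0,0,0,0,0]],
  ],
)

```text
time_s: 42.1
tcp_pos: [0.5871, -0.0336, 0.1861]
ee_rot: [[0.287, 0.958, -0.002], [0.958, -0.287, 0.0], [-0.0, -0.002, -1.0]]
wrist_force: [-0.7, -0.4, -0.3]
gripper_width: 0.501
```

```bash
python3 st2.py
python3 - <<'E'
from h import *
import pickle
c=cap('wrist','w21.png'); pickle.dump(c,open('w21.pkl','wb'))
cv2.imwrite('pics/w21c.png',cv2.resize(c['color'][130:240,120:330],None,fx=3.8,fy=3.8,interpolation=cv2.INTER_CUBIC))
E
```

```text
t 42.1 track mm x -5.0 y 89.2 z 0.1861 Fx -0.51 Fy -0.59 Fz -0.27 w 0.501
```

View pics/w21c.png

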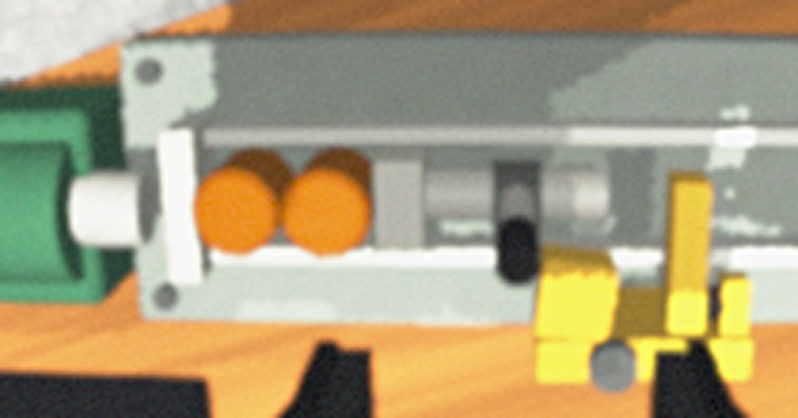

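Run:
```python
from h import *
import pickle
c=pickle.load(open('w21.pkl','rb'))
Y=np.array([np.cos(np.radians(73.3)),np.sin(np.radians(73.3)),0]);X=np.array([Y[1],-Y[0],0]);N=np.array([.56626,-.12047,0])
T=lambda u,v,z:[round(1000*float((onz(c,120+u/3.8-.5,130+v/3.8-.5,z)-N)@a),1) for a in (X,Y)]
print('tip',T(518,265,.103),'foll face',T(374,200,.045),'walls',T(450,136,.034),T(450,256,.034),'blank tops',T(238,212,.054),T(327,212,.054),'nose',T(196,200,.046))
t=cap('scene');cv2.imwrite('pics/s22.png',cv2.resize(t['color'][100:290,120:400],None,fx=2.8,fy=2.8))
```

```text
tip [-1.3, 91.3] foll face [-1.3, 51.5] walls [-17.1, 72.3] [18.5, 71.9] blank tops [-0.3, 14.6] [-0.3, 39.6] nose [-1.7, 0.3]
```

View pics/s22.png

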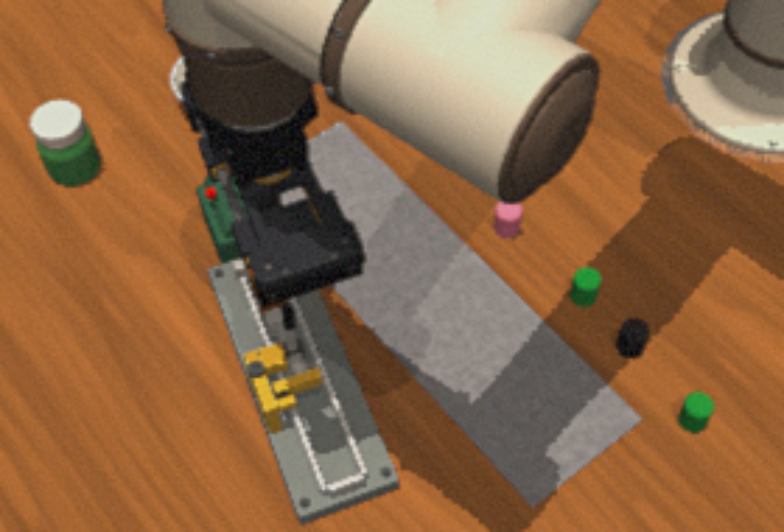

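The handle tip is upright (x = -1.3 mm), the follower reads 51.5 − 20 ≈ 31.5 mm, and both blanks are centred in the row. The bystanders are untouched and the robot is clear. I hand it in.

```bash
python3 -c "
from station import r
print(r.finish_job())"
```

```text
the job is handed in; nothing more can be done
None
```

The bead drill is loaded, and I handed the job in at about 42 s of the 72 s allowed.

**What I did**
- I pulled the follower back until I felt the rear horn at about 67.5 mm of travel, pressing it by about 1.7 mm.
- I swung the handle into the gate by about 0.42 rad and let it forward until the front horn carried the load.
- I lowered both amber blanks to the channel floor by feel, at 2–3 N.
- I unhooked the handle, swung it upright, and eased the follower forward in 1–3 mm steps until the spring load had passed to the blanks. Then I let go.

**Last checks**
- The follower face is 51.5 mm from the nose, a travel of about 31.5 mm against the expected 32 mm.
- Both blanks stand upright in a row against the nose, centred in the channel.
- The handle tip is within about 1.3 mm of the track's centre line, which I read as upright.
- The jar and the look-alikes appear undisturbed in the last scene picture. That picture hid most of the dish and did not take in the turquoise bead; I never went near either one.

**Checks that disagreed or were unclear**
- The blank tops measured 32 mm high against the 37 mm expected, so I set the floor heights by feel instead.
- I never felt a clear end stop when swinging the handle upright, so I judged it upright from the wrist pictures.

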